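Set out the tea caddy and ladle on the counter stand

TASK

Get the tea stand ready: first slide the yellow size grip up the sloping ledge fully to its end stop, then set the red caddy on the narrow ledge, flat on it and centred, white cap downhill and down against the lip. Also lay the ladle level in both forks of the rest beside the ledge, with its bowl over the white drip dish. Set both down rather than dropping them, and leave the glasses, teapot, sugar bowl and tray where they are.

Things in the scene. Friction and masses are not known exactly. Their poses are not given: they have to be found in the camera images.
- stand: Fixed tea stand on a wooden base 270 x 195 x 8 mm. Origin: centre of the base's underside; its place and yaw vary. In its frame: x runs uphill along the ledge, z up; the ledge's centre line lies at y = +50 mm, the ladle rest's line at y = -55 mm, and a white drip dish (72 mm across, top 14 mm high) at x = -75, y = -55 mm.
- ledge: Narrow steel ledge, 36 mm wide and 250 mm long, that climbs 18 degrees along +x; part of the stand. Origin: on its top surface, on the centre line, at the inner face of the lip at the low end (70 mm above the counter, at x -115, y +50 mm of the stand). x runs uphill along the surface, z is normal to the surface. The lip is 50 mm wide, 6 mm thick, 32 mm high above the surface.
- seat (a point): Point on the ledge's top surface 75 mm uphill of the lip: where the caddy's origin lies when its cap touches the lip. Axes as the ledge.
- slide (a joint): Size slide on the ledge: an aluminium fence (50 mm wide, 36 mm high) with a yellow grip. 0 = small (fence face 110 mm uphill of the lip) to 0.065 m at the end stop uphill (face 175 mm from the lip). Friction about 2 N; stays where left. The start varies from 0 to 0.025.
- slide_grip (a point): Near the middle of the yellow grip on the fence: a block 18 mm along the ledge, 30 mm across it, from 34 to 76 mm above the ledge surface (this point: 60 mm above the surface, 10 mm uphill of the fence face). Axes as the ledge; moves with the slide.
- caddy: Red plastic tea caddy lying on its side, 150 mm long overall, loose, about 0.25 kg: a square-section red body 110 mm long and 60 x 60 mm (x from -75 to +35 mm) and a white round twist cap 54 mm across (x from +43 to +75 mm; its axis 30 mm above the underside). Origin: on the underside at half the overall length; x points to the cap end, z up.
- cap_end (a point): Centre of the outer face of the caddy's white cap. Axes as the caddy.
- ladle: Steel ladle, 197 mm long, loose, 0.14 kg. Straight round handle 10 mm thick, axis level, 38 mm above the underside, x from -100 to +50 mm; at x = -100 it turns down to the counter; at x = +72 an open bowl 50 mm across, 38 mm deep, rim at handle height. Stands on bowl and turned-down end. Origin: at underside height below the handle's point x = 0, its balance point; x points to the bowl, z up.
- bowl (a point): Centre of the ladle bowl's mouth. Axes as the ladle.
- fork_mid (a point): Middle of the ladle rest, midway between its two V forks (at 32 mm either way along the stand's x, each 8 mm thick, V about 40 mm wide at its top, tops 97 mm above the counter). The point lies about where the axis of the resting handle runs (83 mm above the counter). Axes as the stand; the bowl belongs at the -x side, over the drip dish.
- glass1: A clear tulip tea glass, 72 mm tall, widest (56 mm) at the rim, narrower (38 mm) at the foot; loose and fragile, leave alone. Origin: centre of its underside, z up.
- glass2: A clear tulip tea glass, 72 mm tall, widest (56 mm) at the rim, narrower (38 mm) at the foot; loose and fragile, leave alone. Origin: centre of its underside, z up.
- glass3: A clear tulip tea glass, 72 mm tall, widest (56 mm) at the rim, narrower (38 mm) at the foot; loose and fragile, leave alone. Origin: centre of its underside, z up.
- glass4: A clear tulip tea glass, 72 mm tall, widest (56 mm) at the rim, narrower (38 mm) at the foot; loose and fragile, leave alone. Origin: centre of its underside, z up.
- teapot: Blue ceramic teapot, 126 mm tall, 128 mm across plus spout and handle (about 210 mm along y); loose, leave alone. Origin: centre of its underside.
- tray: Empty glass tray 130 x 220 x 20 mm; loose, leave alone. Origin: centre of its underside.
- sugar: White sugar bowl 90 mm across, 55 mm high; loose, leave alone. Origin: centre of its underside.
There are look-alikes about, which are no part of the job. Of the things that look like the caddy, take the one that is nearest to the robot's base at the start.

How it is judged (in metres and radians):
On the way, in this order (a step that is already met when the one before it is completed fails the run):
1. the size slide is at its upper end stop (value of joint slide above 0.061 m), for 0.2 s.
2. the caddy lies on the ledge, cap downhill, against the lip (x of caddy in the frame of ledge between 0.07 and 0.089 m and y of caddy in the frame of ledge between -0.012 and 0.012 m and z of caddy in the frame of ledge between -0.004 and 0.006 m and x of cap_end in the frame of ledge below 0.02 m and angle between the x axis of caddy and the x axis of ledge, either way round below 0.12 rad and angle between the z axis of caddy and the z axis of ledge, either way round below 0.1 rad), for 0.2 s.
At the end, for the whole second after the job is handed in: Slide within 4 mm of its upper stop; caddy flat on the ledge, cap downhill, within 14 mm of the lip, 12 mm of the centre line and 6 degrees; ladle level (4 degrees) in both forks, bowl over the dish, within 25 mm of the forks' middle along and 8 mm across; both at rest (all of step 2 and value of joint slide above 0.061 m and x of ladle in the frame of fork_mid between -0.025 and 0.025 m and y of ladle in the frame of fork_mid between -0.008 and 0.008 m and z of ladle in the frame of fork_mid between -0.046 and -0.029 m and x of bowl in the frame of fork_mid below -0.03 m and angle between the x axis of ladle and the x axis of stand, either way round below 0.15 rad and angle between bowl's own x axis and vertical between 1.49 and 1.65 rad and contact force between ladle and stand above 0.3 N and linear speed of each of caddy, ladle below 0.02 m/s); the robot touches nothing.
It fails at once if a bystander (glass, teapot, tray, sugar bowl) was moved by more than 25 mm or a glass or the teapot tipped (distance of any of glass1, glass2, glass3, glass4, teapot, tray, sugar from where it was at the start of the episode above 0.025 m or angle between any of glass1, glass2, glass3, glass4, teapot's own z axis and vertical above 0.35 rad).
It fails at once if the caddy was dropped onto the ledge (faster than 0.5 m/s within 30 mm of its seat) (distance between caddy and seat below 0.03 m and linear speed of caddy above 0.5 m/s).
It fails at once if the ladle was dropped into the forks (faster than 0.5 m/s within 20 mm of its rest) (z of ladle in the frame of fork_mid below -0.018 m and horizontal distance between ladle and fork_mid below 0.03 m and linear speed of ladle above 0.5 m/s).
It also fails if it takes over 72 s, if anything falls off the work surface, if the arm or the gripper's body presses on something with over 40 N, if the wrist force passes 120 N, or if a joint passes its speed limit or range.

ROBOT

A 6-joint arm with a two-finger parallel gripper is mounted at the origin on the work surface. World frame = base frame: x ahead of the robot, y to its left, z up, the work surface at z = 0. Lengths are in mm, angles in rad, forces in N, time in s.
With the tool pointing down it reaches from about 300 to 775 mm from the base axis. Payload 14.6 kg.
Tool frame: the origin (TCP) lies at the very end of the fingers, on their centre line; the grasp point (between the pads) lies 19 mm behind it (robot.tcp_to_grasp is the distance from the TCP to the grasp point, in mm); z points along the fingers, y is the line along which they close (so a half turn about z gives the same grasp; the last joint's range is limited). The gripper opens to 94 mm and grips with 3 to 60 N. Pads are 16 mm wide; open, the fingers measure 119 mm over their backs; the gripper's body (75 mm by 177 mm) begins 78 mm behind the grasp point.
Start: joints at [-1.368, 0.3, 1.521, -0, 1.321, -0.067], TCP at [146.589, -530.095, 174.146] pointing down, gripper open.
Joint ranges: [-3.03, 3.03], [-0.79, 2.21], [0.23, 2.52], [-1.04, 4.18], [0, 3.07], [-2.55, 2.55]. Speed limits (rad/s): [2.22, 2.22, 2.57, 3.14, 3.14, 3.14].

INTERFACE

Orientations are given as a 3x3 rotation matrix whose columns are the frame's x, y, z axes.
In Python, from bench import robot, optics, finish_job gives the robot as it stands.
- The arm moves only by the tool jog_arm, never from a script. Its argument "targets" is a list of rows, each an object with "delta_pos": the shift along the tool's x, y, z normalised to -1 to 1, where 1 is 0.25 m, a list of three; "delta_rot": the turn, a rotation vector about the tool's x, y, z normalised to -1 to 1, where 1 is 90 degrees, a list of three. A call has 1 to 20 rows; each row is the pose to reach, as a shift and turn from the pose commanded when the call began, along the tool's axes at that moment; what a row does not reach only later rows make up. A row lasts 1/10 s, in which the tool goes at most 50 mm and 8.59 degrees, less where a joint would pass 70% of its speed; a pose out of reach is approached as far as the arm can. A call with a number of a shift or a turn outside -1 to 1 is refused whole. A call with a gripper value outside its range is refused whole. "gripper" is the opening, from 0 (shut) to 1 (fully open), set as the call begins (left out, the last holds). The fingers move at their own pace and stop on an object; "force" is the grip in N (left out, the last holds). Time passes only in rows, so rows that repeat a pose let the fingers close. It gives the time, the measured TCP pose, the force, the opening and the grip force at its end, in the units of the state.
- robot.sense(): the state, without advancing time (a new reading comes with each control period).
- optics.get_image(name): name is "scene" or "top" or "wrist"; returns the picture (480x640x3 uint8, red, green, blue); there is no depth.
- optics.camera_model(name): a dict with "vfov" (degrees; the focal length in pixels is half the picture's height over the tangent of half this angle, whatever the lens; pixels are square), "cx", "cy" (the principal point, pixels), "world_from_camera" (4x4, takes a point from camera to world coordinates). Camera axes: x right, y up, looking along -z (the intrinsics and any distortion apply to the point x, -y, -z); pixel columns grow to the right and rows downward; lengths in mm; the calibration is good to about 2 mm. The wrist camera is an equidistant fisheye: a pixel r from the principal point sees the ray r / f radians off the axis. A picture is of the moment at which its call begins: read the wrist's pose just before it. camera_model takes no time and is no camera call; for the wrist camera it gives the pose at the moment of the call.
- finish_job(): hands the job in; it is judged then, once.
The state is a dict: "time_s": time; "joint_pos": joint angles; "qd": joint speeds; "joint_efforts": joint torques, N m; "ee_pos": TCP position; "ee_rot": TCP orientation; "contact_force": force on the tool from outside, world axes, zero at the start; "torque": the same for the moment, N m; "opening": finger opening in mm; "grip_force": force on a finger pad.
Only numpy, scipy, OpenCV 4.12 (cv2) and the standard library are available. Lean on these libraries where they do the work, as an engineer would, in place of code of your own. Each camera call takes 0.05 s, during which the arm holds its last target. There are 200 camera calls.

## Working session

There is one attempt and no reset: what is moved stays moved. The work goes in short steps, Python scripts to look and compute and a tool call to move; the robot and the scene stay as the last step left them, time stands still between calls to the robot, and variables do not carry over. Pictures are saved under pics/ and viewed, at most 10 in all, crops included, and the job is handed in when it is done.

Besides the shell and the picture viewer there is one more tool, called after "Emit:" as name([rows], argument=value, ...), one row to a line, values as JSON. jog_arm: Moves the arm, as the interface text tells. Its arguments: {"type":"object","properties":{"targets":{"type":"array","items":{"type":"object","properties":{"delta_pos":{"type":"array","items":{"type":"number","minimum":-1,"maximum":1}},"delta_rot":{"type":"array","items":{"type":"number","minimum":-1,"maximum":1}}}}},"gripper":{"type":"number"},"force":{"type":"number"}},"required":["targets"]}

```bash
mkdir -p pics; ls
python3 - <<'E'
from bench import robot, optics
import cv2, numpy as np
s=robot.sense(); print({k:np.round(v,3).tolist() for k,v in s.items()})
for n in ("scene","top","wrist"):
    m=optics.camera_model(n); print(n,m)
    cv2.imwrite(f"pics/{n}0.png",optics.get_image(n)[:,:,::-1])
E
```

```text
pics
{'time_s': 0.0, 'joint_pos': [-1.368, 0.3, 1.522, -0.0, 1.321, -0.067], 'qd': [0.001, -0.002, 0.0, 0.0, -0.0, 0.0], 'joint_efforts': [-0.0, -53.181, -35.274, 0.071, 0.024, -0.0], 'ee_pos': [146.526, -529.821, 173.582], 'ee_rot': [[0.964, 0.267, -0.0], [0.267, -0.964, 0.001], [0.0, -0.001, -1.0]], 'contact_force': [-0.233, -0.538, -0.059], 'torque': [0.025, -0.006, -0.0], 'grip_force': 0.0, 'opening': 93.808}
scene {'vfov': 53.97211178814331, 'cx': 321.45794007277755, 'cy': 241.66594142649848, 'world_from_camera': array([[-6.75270199e-01, -5.66541984e-01,  4.72271466e-01,
         1.16441658e+03],
       [ 7.37503719e-01, -5.27253614e-01,  4.22009349e-01,
         4.91848557e+02],
       [ 9.92082333e-03,  6.33272300e-01,  7.73865473e-01,
         1.12931927e+03],
       [ 0.00000000e+00,  0.00000000e+00,  0.00000000e+00,
         1.00000000e+00]])}
top {'vfov': 56.91962564799007, 'cx': 316.3984166080165, 'cy': 240.10154040390424, 'world_from_camera': array([[-3.02968316e-02,  9.95305631e-01, -9.19173693e-02,
         4.62551346e+02],
       [-9.99076081e-01, -2.73501252e-02,  3.31504931e-02,
        -2.90631093e+01],
       [ 3.04809208e-02,  9.28368000e-02,  9.95214671e-01,
         1.14311628e+03],
       [ 0.00000000e+00,  0.00000000e+00,  0.00000000e+00,
         1.00000000e+00]])}
wrist {'vfov': 65.70646984690485, 'cx': 316.10276088546533, 'cy': 240.99418021188347, 'world_from_camera': array([[ 2.66407266e-01,  9.29974961e-01,  2.53325367e-01,
         2.20534599e+02],
       [-9.63858965e-01,  2.57518346e-01,  6.82656385e-02,
        -5.09599087e+02],
       [-1.75059489e-03, -2.62356388e-01,  9.64969461e-01,
         3.85095180e+02],
       [ 0.00000000e+00,  0.00000000e+00,  0.00000000e+00,
         1.00000000e+00]])}
```

View pics/top0.png

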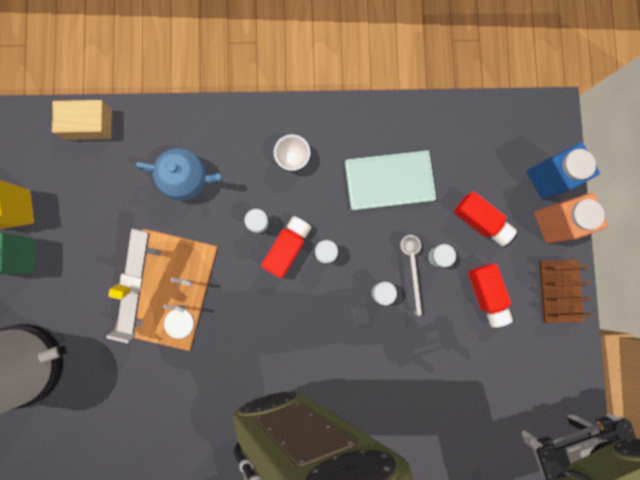

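View pics/scene0.png

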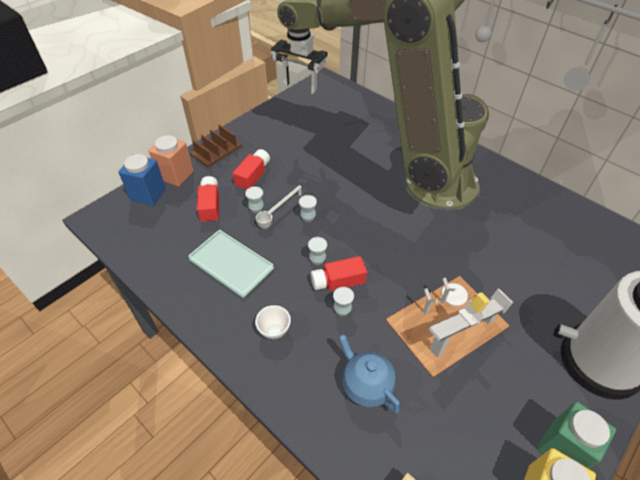

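The top view shows three red caddies, at (287,247), (487,219) and (491,295). The ladle runs from its bowl at (410,245) to (418,313), with glasses at (256,221), (326,252), (384,293) and (443,256). The stand is around (165,290), with its dish (low side) at (178,323) and the yellow grip at (120,292).

```bash
cat > h.py <<'E'
import numpy as np, cv2
from bench import robot, optics
def ray(n,p,m=None):
    m=m or optics.camera_model(n); T=m["world_from_camera"]
    f=240/np.tan(np.radians(m["vfov"])/2); a=(np.array(p,float)-[m["cx"],m["cy"]])/f
    if n=="wrist":
        r=np.linalg.norm(a); d=np.array([*(a/max(r,1e-9)*np.sin(r)),np.cos(r)])
    else: d=np.array([*a,1.])
    d=T[:3,:3]@(d*[1,-1,-1]); return T[:3,3],d/np.linalg.norm(d)
def onz(n,p,z,m=None):
    o,d=ray(n,p,m); return o+d*(z-o[2])/d[2]
def tri(rays):
    A=0;b=0
    for o,d in rays:
        P=np.eye(3)-np.outer(d,d);A=A+P;b=b+P@o
    x=np.linalg.solve(A,b); return x,[round(float(np.linalg.norm((np.eye(3)-np.outer(d,d))@(x-o))),1) for o,d in rays]
def proj(n,X,m=None):
    m=m or optics.camera_model(n);T=np.linalg.inv(m["world_from_camera"])
    c=(T[:3,:3]@np.array(X).T).T+T[:3,3]; c=c*[1,-1,-1]
    f=240/np.tan(np.radians(m["vfov"])/2)
    if n=="wrist":
        r=np.linalg.norm(c[:,:2],axis=1); th=np.arctan2(r,c[:,2]); q=c[:,:2]*(th/np.maximum(r,1e-9))[:,None]
    else: q=c[:,:2]/c[:,2:]
    return q*f+[m["cx"],m["cy"]]
def crop(im,x,y,w,h,k): return cv2.resize(im[y:y+h,x:x+w],None,fx=k,fy=k,interpolation=cv2.INTER_CUBIC)
E
python3 - <<'E'
from h import *
t=cv2.imread("pics/top0.png");s=cv2.imread("pics/scene0.png")
for n,im in(("top",t),("scene",s)):
    hsv=cv2.cvtColor(im,cv2.COLOR_BGR2HSV)
    red=((hsv[...,0]<5)|(hsv[...,0]>175))&(hsv[...,1]>180)&(hsv[...,2]>120)
    k,l,st,c=cv2.connectedComponentsWithStats(red.astype(np.uint8))
    for i in range(1,k):
        if st[i,4]>200: print(n,c[i].round(1),st[i],onz(n,c[i],50).round(0),cv2.minAreaRect(np.argwhere(l==i)[:,::-1].astype(np.float32)))
    yl=(abs(hsv[...,0].astype(int)-27)<5)&(hsv[...,1]>150)&(hsv[...,2]>120)
    k,l,st,c=cv2.connectedComponentsWithStats(yl.astype(np.uint8))
    for i in range(1,k):
        if st[i,4]>50: print(n,"yel",c[i].round(1),st[i])
o=np.zeros((600,800,3),np.uint8)
o[:600,:480]=crop(t,100,215,120,150,4)
o[:600,480:]=crop(t,250,200,80,150,4)
cv2.imwrite("pics/c1.png",o)
cv2.imwrite("pics/c2.png",crop(s,310,250,200,150,4))
E
```

```text
top [480.1 214.7] [ 454  192   52   44 1285] [ 616. -480.   50.] ((480.4192199707031, 215.1038360595703), (47.97507858276367, 28.241270065307617), 37.87498474121094)
top [282.7 252.6] [ 262  229   41   48 1109] [535.  19.  50.] ((282.67767333984375, 252.5126953125), (24.884729385375977, 45.81848907470703), 30.650663375854492)
top [489.4 288.2] [ 469  264   42   49 1349] [ 432. -492.   50.] ((489.48797607421875, 288.7442932128906), (47.797080993652344, 29.619138717651367), 70.20112609863281)
top yel [ 14.  204.3] [  0 182  33  45 991]
top yel [117.6 291.8] [109 285  20  14 182]
scene [249.4 177. ] [234 160  30  28 316] [ 464. -460.   50.] ((250.4832763671875, 175.36053466796875), (17.59069061279297, 33.66891098022461), 62.59242630004883)
scene [209.6 211.5] [198 188  20  33 227] [ 654. -434.   50.] ((207.5, 204.0), (32.0, 19.0), 90.0)
scene [346.2 280.9] [327 273  39  17 326] [563.  48.  50.] ((346.4266052246094, 281.1262512207031), (12.502013206481934, 38.79129409790039), 83.2901611328125)
```

View pics/c1.png

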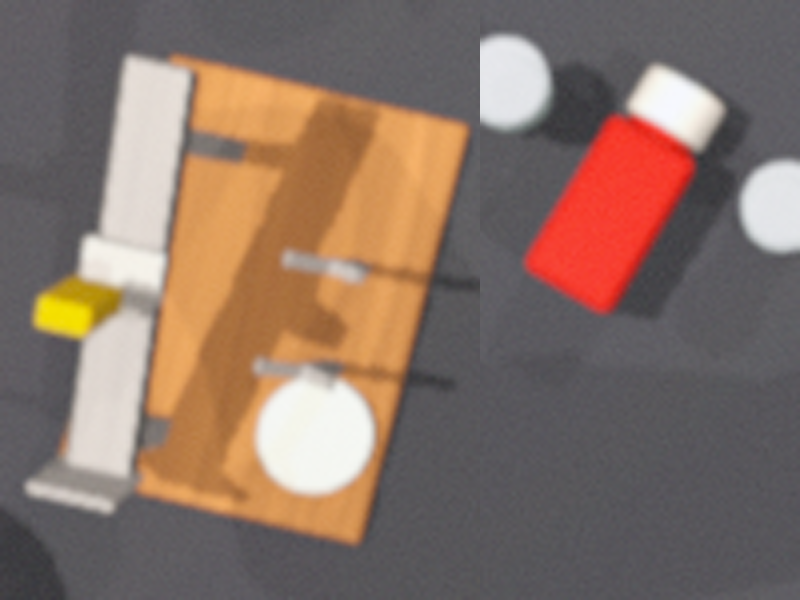

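View pics/c2.png

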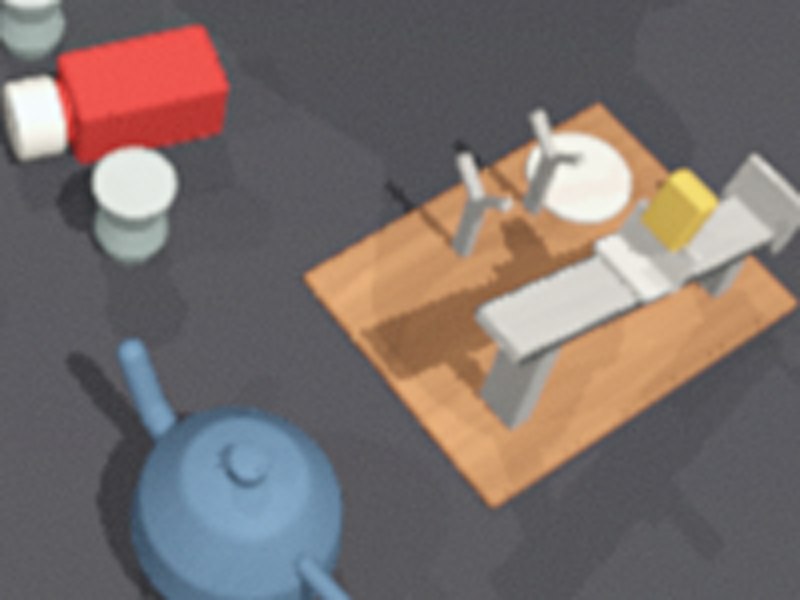

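The crops show the base corners, both V forks, the dish, the slide at about mid-ledge and the central caddy. It is nearest to the base at about 535 mm, against 655 mm or more for the others. Its cap points to +x, -y. Next I'll fit the models.

```bash
cat > fit1.py <<'E'
from h import *
from scipy.optimize import least_squares
a=np.radians(18)
def R(y): c,s=np.cos(y),np.sin(y); return np.array([[c,-s,0],[s,c,0],[0,0,1]])
def W(p,X): return (R(p[2])@np.array(X,float).T).T+[p[0],p[1],0]
def L(x,y,z): return [-115+x*np.cos(a)-z*np.sin(a),50+y,70+x*np.sin(a)+z*np.cos(a)]
E
python3 - <<'E'
from fit1 import *
T=lambda x,y:(x/4+100,y/4+215); S=lambda x,y:(x/4+310,y/4+250)
B=[[135,97.5,8],[135,-97.5,8],[-135,-97.5,8],[-135,97.5,8]]
F=[[32,-35,97],[32,-75,97],[-32,-35,97],[-32,-75,97]]
P=[("top",[B[0],B[1],B[2],[-75,-55,14],L(250,18,0),L(250,-18,0)]+F,[T(172,54),T(469,124),T(359,544),T(315,435),T(125,55),T(193,70),T(285,258),T(365,272),T(255,366),T(338,378)]),
("scene",[B[2],B[1],B[0],B[3],[-75,-55,14]]+F+[L(250,-18,0),L(250,18,0)],[S(600,102),S(305,277),S(493,506),S(798,300),S(580,177),S(508,204),S(465,155),S(577,157),S(540,113),S(478,312),S(520,358)])]
def res(p): return np.concatenate([(proj(n,W(p,X))-np.array(q)).ravel() for n,X,q in P])
r=least_squares(res,[450,320,-.2],loss='soft_l1'); p=r.x
print(p.round(3)); print(res(p).reshape(-1,2).round(1).tolist())
for n in("top","scene"): 
  Q=[x for x in P if x[0]==n]; P0=P; P=Q; print(n,least_squares(res,p,loss='soft_l1').x.round(2)); P=P0
# caddy
C=lambda x,y:((x-480)/4+250,y/4+200)
q=[C(615,115),C(693,163),C(605,313),C(526,263)]
X=[[35,30,60],[35,-30,60],[-75,-30,60],[-75,30,60]]
f=lambda p:(proj("top",W(p,X))-np.array(q)).ravel()
r=least_squares(f,[540,10,-.5]); print("caddy",r.x.round(3),r.fun.round(1)); print(proj("scene",W(r.x,X+[[75,0,30]])).round(1), "crop",((proj("scene",W(r.x,X+[[75,0,30]]))-[310,250])*4).round(0).tolist())
# grip 
for s in (0,20,25,40): print("grip",s,proj("top",W(p,[L(120+s,0,76),L(120+s,0,34)])).round(1).tolist(),proj("scene",W(p,[L(120+s,0,60)])).round(1).tolist())
# glasses, ladle
for nm,u,z in(("g",(256,221),72),("g",(326,252),72),("g",(384,293),72),("g",(443,256),72),("bowl",(410,245),38),("lend",(418,313),38)): print(nm,onz("top",u,z).round(0))
E
```

```text
[ 4.54949e+02  3.18453e+02 -2.65000e-01]
[[-1.0, -0.6], [-0.8, -0.2], [-0.8, -0.3], [-0.8, -0.5], [-0.3, 0.1], [-1.6, 0.1], [0.4, -0.2], [-2.8, 0.3], [0.6, -0.2], [-3.3, 0.8], [-0.7, -0.4], [-0.8, -1.1], [-0.5, -0.4], [-0.3, 0.4], [-0.6, -0.7], [-1.0, -1.0], [-0.4, 0.3], [0.3, -0.2], [-0.7, 0.1], [0.3, -1.4], [-0.0, -1.2]]
top [ 4.5467e+02  3.1621e+02 -2.6000e-01]
scene [ 4.5560e+02  3.2008e+02 -2.6000e-01]
caddy [549.431   8.054  -0.565] [-0.2 -0.9  1.3 -0.5  0.1  0.7 -1.3  0.6]
[[329.4 279.1]
 [323.7 262.2]
 [360.6 254.4]
 [367.3 270.8]
 [312.7 279.6]] crop [[78.0, 116.0], [55.0, 49.0], [202.0, 18.0], [229.0, 83.0], [11.0, 119.0]]
grip 0 [[114.5, 295.6], [123.7, 289.3]] [[481.2, 300.9]]
grip 20 [[115.7, 286.9], [124.9, 281.0]] [[476.1, 303.2]]
grip 25 [[116.0, 284.7], [125.2, 278.9]] [[474.8, 303.7]]
grip 40 [[117.0, 278.2], [126.2, 272.6]] [[470.9, 305.4]]
g [612.  81.  72.]
g [532. -87.  72.]
g [ 429. -224.   72.]
g [ 514. -373.   72.]
bowl [ 546. -302.   38.]
lend [ 376. -313.   38.]
```

```bash
cat >> h.py <<'E'
from scipy.spatial.transform import Rotation as Ro
def down(yaw,pitch=0):
    "tool x at heading yaw; z down"
    return Ro.from_euler('z',yaw).as_matrix()@Ro.from_euler('x',np.pi).as_matrix()
def plan(pos,Rm=None):
    s=robot.sense();R0=np.array(s["ee_rot"])
    d=R0.T@(np.array(pos)-s["ee_pos"])/250
    w=np.zeros(3) if Rm is None else Ro.from_matrix(R0.T@Rm).as_rotvec()/(np.pi/2)
    print("t",round(s["time_s"],1),"at",np.round(s["ee_pos"],1).tolist(),"dpos",d.round(4).tolist(),"drot",w.round(4).tolist(),"q",np.round(s["joint_pos"],2).tolist())
E
python3 - <<'E'
from h import *
plan([280,-420,300],down(.7))
E
```

```text
t 0.1 at [146.6, -529.9, 173.7] dpos [0.6316, -0.2818, -0.5048] drot [-0.0006, -0.0002, -0.2739] q [-1.37, 0.3, 1.52, 0.0, 1.32, -0.07]
```

Emit:
jog_arm([
  {"delta_pos": [0.63, -0.28, -0.5], "delta_rot": [0, 0, -0.274]},
  {"delta_pos": [0.63, -0.28, -0.5], "delta_rot": [0, 0, -0.274]},
  {"delta_pos": [0.63, -0.28, -0.5], "delta_rot": [0, 0, -0.274]},
  {"delta_pos": [0.63, -0.28, -0.5], "delta_rot": [0, 0, -0.274]},
  {"delta_pos": [0.63, -0.28, -0.5], "delta_rot": [0, 0, -0.274]},
])

```text
time_s: 0.65
ee_pos: [282.2, -419.2, 302.4]
ee_rot: [[0.763, 0.647, 0.003], [0.647, -0.763, -0.004], [-0.0, 0.005, -1.0]]
contact_force: [-0.2, 0.6, 0.8]
opening: 94.0
grip_force: 0.0
```

Run:
```python
from h import *
plan([400,-260,300],down(1.05))
```

```text
t 0.7 at [282.2, -419.2, 302.4] dpos [0.7712, -0.1813, 0.0084] drot [0.0028, 0.0007, -0.2209] q [-1.05, 0.13, 1.43, 0.0, 1.57, -0.18]
```

Emit:
jog_arm([
  {"delta_pos": [0.77, -0.18, 0.01], "delta_rot": [0, 0, -0.22]},
  {"delta_pos": [0.77, -0.18, 0.01], "delta_rot": [0, 0, -0.22]},
  {"delta_pos": [0.77, -0.18, 0.01], "delta_rot": [0, 0, -0.22]},
  {"delta_pos": [0.77, -0.18, 0.01], "delta_rot": [0, 0, -0.22]},
  {"delta_pos": [0.77, -0.18, 0.01], "delta_rot": [0, 0, -0.22]},
  {"delta_pos": [0.77, -0.18, 0.01], "delta_rot": [0, 0, -0.22]},
  {"delta_pos": [0.77, -0.18, 0.01], "delta_rot": [0, 0, -0.22]},
])

```text
time_s: 1.35
ee_pos: [397.3, -263.1, 296.2]
ee_rot: [[0.502, 0.865, -0.001], [0.865, -0.502, 0.0], [-0.0, -0.001, -1.0]]
contact_force: [0.6, -0.9, -0.1]
opening: 94.1
grip_force: 0.0
```

```bash
cat >> h.py <<'E'
import pickle
def snap(tag,n="wrist"):
    m=optics.camera_model(n); im=optics.get_image(n); cv2.imwrite(f"pics/{tag}.png",im[:,:,::-1]); pickle.dump(m,open(f"pics/{tag}.pkl","wb"))
def load(tag): return cv2.imread(f"pics/{tag}.png"),pickle.load(open(f"pics/{tag}.pkl","rb"))
E
python3 - <<'E'
from h import *
snap("w1")
plan([450,-60,300],down(1.7))
E
```

```text
t 1.4 at [397.2, -263.3, 296.3] dpos [0.809, -0.2265, -0.0148] drot [-0.0004, -0.0001, -0.4177] q [-0.66, 0.07, 1.52, -0.0, 1.56, -0.14]
```

View pics/w1.png

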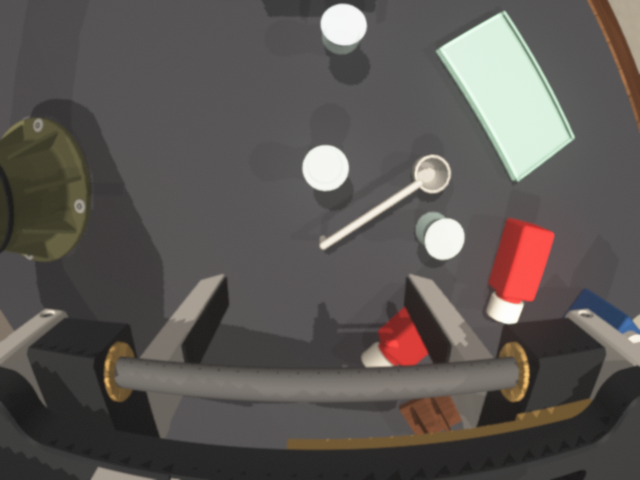

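Wrist view: the ladle bowl is at (432,174) and its turned-down end at (324,244). Glasses at (326,168) and (443,238) stand either side of it.

Run:
```python
from h import *
_,m=load("w1")
for a,b in(((432,174),(410.5,243)),((324,244),(418,312))):
    x,r=tri([ray("wrist",a,m),ray("top",b)]); print(x.round(1),r, onz("wrist",a,38,m).round(1),onz("top",b,38).round(1))
t=cv2.imread("pics/top0.png");w,_=load("w1")
# bright-pixel blobs in ladle region (top)
for im,nm,(x,y,ww,hh) in((t,"top",(395,230,35,95)),(w,"wrist",(310,145,145,115))):
    c=im[y:y+hh,x:x+ww]; g=(c.min(2)>110).astype(np.uint8)
    k,l,st,ce=cv2.connectedComponentsWithStats(g)
    for i in range(1,k):
        if st[i,4]>30: print(nm,st[i]+[x,y,0,0,0],(ce[i]+[x,y]).round(1))
```

```text
[ 552.6 -309.1   16. ] [0.5, 0.5] [ 547.5 -304.6   38. ] [ 550.8 -303.1   38. ]
[ 376.9 -318.2   23.4] [1.2, 1.2] [ 378.5 -315.7   38. ] [ 378.1 -313.2   38. ]
top [400 234  22  83 746] [412.7 265.2]
wrist [ 310  145   40   47 1588] [327.7 167.6]
wrist [ 319  154  133   96 2200] [400.3 194.2]
wrist [ 416  212   39   48 1485] [437.1 234.8]
```

Emit:
jog_arm([
  {"delta_pos": [0.8, -0.22, -0.02], "delta_rot": [0, 0, -0.42]},
  {"delta_pos": [0.8, -0.22, -0.02], "delta_rot": [0, 0, -0.42]},
  {"delta_pos": [0.8, -0.22, -0.02], "delta_rot": [0, 0, -0.42]},
  {"delta_pos": [0.8, -0.22, -0.02], "delta_rot": [0, 0, -0.42]},
  {"delta_pos": [0.8, -0.22, -0.02], "delta_rot": [0, 0, -0.42]},
  {"delta_pos": [0.8, -0.22, -0.02], "delta_rot": [0, 0, -0.42]},
  {"delta_pos": [0.8, -0.22, -0.02], "delta_rot": [0, 0, -0.42]},
])

```text
time_s: 2.1
ee_pos: [450.4, -62.8, 301.5]
ee_rot: [[-0.131, 0.991, -0.0], [0.991, 0.131, -0.0], [-0.0, -0.0, -1.0]]
contact_force: [0.4, -0.2, -0.5]
opening: 94.1
grip_force: 0.0
```

Run:
```python
from h import *
snap("w2")
w,m=load("w2")
hsv=cv2.cvtColor(w,cv2.COLOR_BGR2HSV)
red=((hsv[...,0]<5)|(hsv[...,0]>175))&(hsv[...,1]>180)&(hsv[...,2]>120)
k,l,st,c=cv2.connectedComponentsWithStats(red.astype(np.uint8))
for i in range(1,k):
    if st[i,4]>300: print(c[i].round(1),st[i],onz("wrist",c[i],60,m).round(0),cv2.boxPoints(cv2.minAreaRect(np.argwhere(l==i)[:,::-1].astype(np.float32))).tolist())
plan([420,150,300],down(2.3))
```

```text
[270.3 433.6] [ 241  423   62   24 1004] [ 425. -446.   60.] [[239.38296508789062, 426.4259948730469], [301.0641784667969, 420.4082946777344], [302.9804992675781, 440.0506286621094], [241.29928588867188, 446.0683288574219]]
t 2.1 at [450.4, -63.0, 301.5] dpos [0.8605, -0.0094, 0.006] drot [-0.0002, -0.0, -0.381] q [-0.22, 0.01, 1.56, -0.0, 1.57, -0.35]
```

View pics/w2.png

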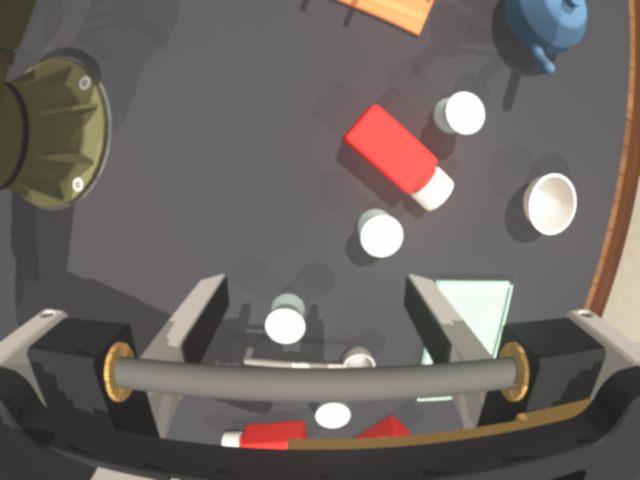

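Emit:
jog_arm([
  {"delta_pos": [0.86, -0.01, 0], "delta_rot": [0, 0, -0.38]},
  {"delta_pos": [0.86, -0.01, 0], "delta_rot": [0, 0, -0.38]},
  {"delta_pos": [0.86, -0.01, 0], "delta_rot": [0, 0, -0.38]},
  {"delta_pos": [0.86, -0.01, 0], "delta_rot": [0, 0, -0.38]},
  {"delta_pos": [0.86, -0.01, 0], "delta_rot": [0, 0, -0.38]},
  {"delta_pos": [0.86, -0.01, 0], "delta_rot": [0, 0, -0.38]},
  {"delta_pos": [0.86, -0.01, 0], "delta_rot": [0, 0, -0.38]},
])

```text
time_s: 2.85
ee_pos: [419.6, 149.9, 301.6]
ee_rot: [[-0.666, 0.746, -0.0], [0.746, 0.666, -0.0], [-0.0, -0.0, -1.0]]
contact_force: [0.1, -0.4, -0.9]
opening: 93.9
grip_force: 0.0
```

Run:
```python
from h import *
snap("w3")
plan([400,260,320],down(2.88))
```

```text
t 2.9 at [419.7, 149.7, 301.6] dpos [0.3817, 0.2351, -0.0737] drot [-0.0001, 0.0001, -0.3696] q [0.26, -0.01, 1.58, -0.0, 1.57, -0.47]
```

View pics/w3.png

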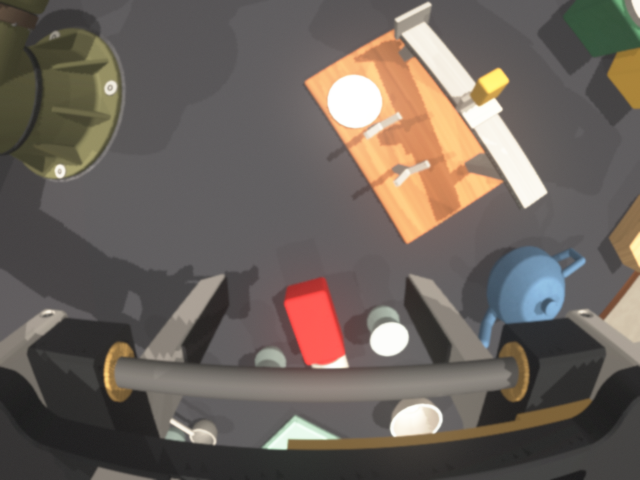

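Both wrist views are useful. w2 shows the caddy top corners near (377,105), (437,160), (405,193) and (346,140). w3 shows the stand corners at (306,83), (408,243) and (501,182), the dish at (354,102) and the grip at (490,87).

Run:
```python
from fit1 import *
_,m3=load("w3");w2,m2=load("w2");w3,_=load("w3")
T=lambda x,y:(x/4+100,y/4+215); S=lambda x,y:(x/4+310,y/4+250)
B=[[135,97.5,8],[135,-97.5,8],[-135,-97.5,8],[-135,97.5,8]]
F=[[32,-35,97],[32,-75,97],[-32,-35,97],[-32,-75,97]]
P=[("top",None,[B[0],B[1],B[2],[-75,-55,14],L(250,18,0),L(250,-18,0),F[0],F[2]],[T(172,54),T(469,124),T(359,544),T(315,435),T(125,55),T(193,70),T(285,258),T(255,366)]),
("scene",None,[B[2],B[1],B[0],B[3],[-75,-55,14]]+F+[L(250,-18,0),L(250,18,0)],[S(600,102),S(305,277),S(493,506),S(798,300),S(580,177),S(508,204),S(465,155),S(577,157),S(540,113),S(478,312),S(520,358)]),
("wrist",m3,[B[2],B[1],B[0],[-75,-55,14],L(250,18,0),L(250,-18,0),F[0],F[1],F[2],F[3]],[(306,83),(408,243),(501,182),(354,102),(547,191),(525,206),(428,165),(398,183),(400,118),(365,134)])]
def res(p): return np.concatenate([((proj(n,W(p,X),m)-np.array(q))*(2 if n=="wrist" else 1)).ravel() for n,m,X,q in P])
p=least_squares(res,[455,318,-.265],loss='soft_l1').x; print("stand",p.round(3)); print(res(p)[-20:].reshape(-1,2).round(1).tolist())
P0=P;P=P0[2:]; print(least_squares(res,p,loss='soft_l1').x.round(3))
hsv=cv2.cvtColor(w3,cv2.COLOR_BGR2HSV)
y=((abs(hsv[...,0].astype(int)-25)<7)&(hsv[...,1]>180)&(hsv[...,2]>100)).astype(np.uint8); y[:,:440]=0; y[130:]=0; y[:,520:]=0
print("yellow",cv2.boxPoints(cv2.minAreaRect(np.argwhere(y)[:,::-1].astype(np.float32))).round(0).tolist(), np.argwhere(y)[:,::-1].mean(0))
for s in(0,5,10,15):print(s,proj("wrist",W(p,[L(110+s,y,36) for y in(-25,25)]+[L(110+s+dx,y,76) for dx in(1,19) for y in(-15,15)]),m3).round(0).tolist())
hsv=cv2.cvtColor(w2,cv2.COLOR_BGR2HSV)
r=(((hsv[...,0]<10)|(hsv[...,0]>170))&(hsv[...,1]>170)&(hsv[...,2]>100)).astype(np.uint8); r[230:]=0; r[:,:300]=0;r[:,460:]=0
c=max(cv2.findContours(r,0,cv2.CHAIN_APPROX_NONE)[0],key=cv2.contourArea); print("caddy",cv2.approxPolyDP(c,4,True)[:,0].tolist())
X=[[35,30,60],[35,-30,60],[-75,-30,60],[-75,30,60],[-75,30,0],[-75,-30,0],[35,-30,0],[75,0,30]]
print(proj("wrist",W([549.4,8,-.565],X),m2).round(0).tolist())
```

```text
stand [ 4.56185e+02  3.17278e+02 -2.57000e-01]
[[-5.9, -1.7], [-0.9, 3.0], [24.1, -14.5], [1.4, -1.6], [1.1, 0.1], [-0.1, 2.7], [-2.4, -1.5], [0.4, -1.0], [-4.2, -3.4], [6.9, 1.4]]
[ 4.56365e+02  3.16797e+02 -2.54000e-01]
yellow [[0.0, 0.0], [0.0, 0.0], [0.0, 0.0], [0.0, 0.0]] [nan nan]
0 [[458.0, 95.0], [493.0, 74.0], [474.0, 75.0], [496.0, 62.0], [485.0, 90.0], [508.0, 77.0]]
5 [[461.0, 98.0], [495.0, 78.0], [477.0, 79.0], [500.0, 66.0], [488.0, 94.0], [511.0, 81.0]]
10 [[463.0, 102.0], [498.0, 81.0], [480.0, 83.0], [503.0, 70.0], [492.0, 99.0], [514.0, 85.0]]
15 [[466.0, 106.0], [501.0, 85.0], [483.0, 88.0], [506.0, 74.0], [495.0, 103.0], [517.0, 89.0]]
caddy [[374, 105], [344, 139], [406, 191], [348, 137]]
[[438.0, 161.0], [408.0, 196.0], [341.0, 138.0], [373.0, 101.0], [367.0, 106.0], [338.0, 138.0], [398.0, 190.0], [438.0, 196.0]]<stdin>:14: RuntimeWarning: Mean of empty slice.
  ret = um.true_divide(
```

```bash
cat >> fit1.py <<'E'
ST=np.array([456.2,317.2,-0.256])
def ledge(x,y,z): return W(ST,[L(x,y,z)])[0]
E
python3 - <<'E'
from fit1 import *
g=ledge(125,0,66); print(g, ledge(190,0,66))
plan(g+[0,0,80-19],down(2.885))
E
```

```text
[452.88574137 369.75184815 171.39685437] [512.68977937 354.09855972 191.48295901]
t 2.9 at [419.7, 149.7, 301.6] dpos [0.5685, 0.6853, 0.2766] drot [-0.0001, 0.0001, -0.3728] q [0.26, -0.01, 1.58, -0.0, 1.57, -0.47]
```

Emit:
jog_arm([
  {"delta_pos": [0.57, 0.685, 0.1], "delta_rot": [0, 0, -0.373]},
  {"delta_pos": [0.57, 0.685, 0.1], "delta_rot": [0, 0, -0.373]},
  {"delta_pos": [0.57, 0.685, 0.1], "delta_rot": [0, 0, -0.373]},
  {"delta_pos": [0.57, 0.685, 0.1], "delta_rot": [0, 0, -0.373]},
  {"delta_pos": [0.57, 0.685, 0.1], "delta_rot": [0, 0, -0.373]},
  {"delta_pos": [0.57, 0.685, 0.276], "delta_rot": [0, 0, -0.373]},
  {"delta_pos": [0.57, 0.685, 0.276], "delta_rot": [0, 0, -0.373]},
  {"delta_pos": [0.57, 0.685, 0.276], "delta_rot": [0, 0, -0.373]},
], gripper=0.7)

```text
time_s: 3.7
ee_pos: [452.2, 370.2, 233.3]
ee_rot: [[-0.967, 0.253, -0.001], [0.253, 0.967, -0.001], [0.001, -0.001, -1.0]]
contact_force: [0.3, -0.9, 0.4]
opening: 65.8
grip_force: 0.0
```

Run:
```python
from fit1 import *
snap("w4")
w,m=load("w4")
hsv=cv2.cvtColor(w,cv2.COLOR_BGR2HSV)
P=[L(115,0,36)]
q=proj("wrist",W(ST,[L(125,0,76)]),m)[0];print(q)
print(hsv[int(q[1]),int(q[0])])
y=((abs(hsv[...,0].astype(int)-25)<8)&(hsv[...,1]>150)&(hsv[...,2]>60)).astype(np.uint8)
k,l,st,c=cv2.connectedComponentsWithStats(y)
for i in range(1,k):
    if st[i,4]>150:
        b=cv2.boxPoints(cv2.minAreaRect(np.argwhere(l==i)[:,::-1].astype(np.float32)));print(st[i],c[i],b.round(0).tolist())
for s in(0,5,10):print(s,proj("wrist",W(ST,[L(110+s+dx,y,76) for dx in(1,19) for y in(-15,15)]),m).round(0).tolist())
g=ledge(125,0,66)
plan(g+[0,0,-19],down(2.885))
cv2.imwrite("pics/w4c.png",crop(w,200,120,260,200,3))
```

```text
[315.27673572 243.44149652]
[ 29 121 254]
[ 537  273   98   67 2808] [573.29415954 299.0758547 ] [[522.0, 291.0], [604.0, 241.0], [635.0, 291.0], [552.0, 342.0]]
0 [[295.0, 225.0], [336.0, 225.0], [295.0, 249.0], [336.0, 249.0]]
5 [[295.0, 231.0], [336.0, 231.0], [295.0, 256.0], [336.0, 256.0]]
10 [[295.0, 238.0], [336.0, 238.0], [295.0, 262.0], [336.0, 262.0]]
t 3.8 at [452.6, 370.6, 234.6] dpos [-0.0018, -0.0033, 0.3287] drot [0.0008, 0.0007, 0.0007] q [0.62, 0.34, 1.33, -0.0, 1.47, -0.69]
```

View pics/w4c.png

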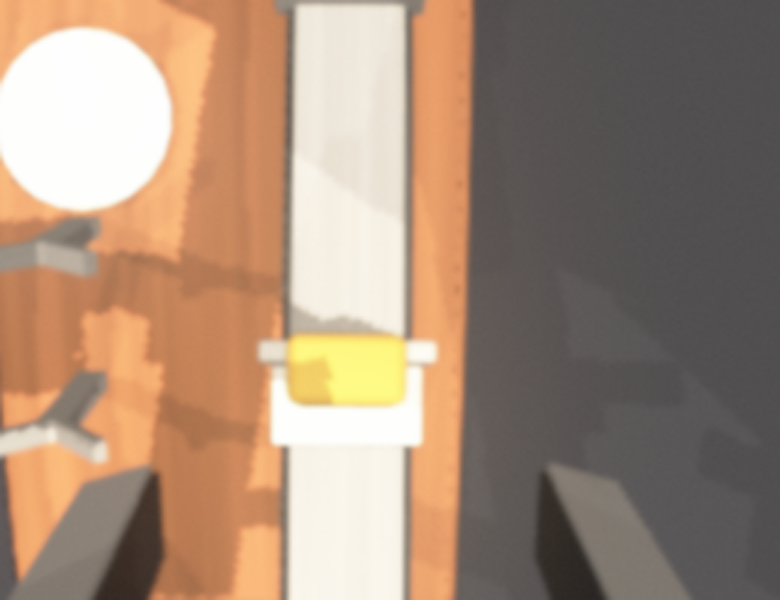

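The crop shows the yellow grip at (296–336, 232–255) px. That matches the model at slide = 5 mm and the centre line to under 1 mm.

Emit:
jog_arm([
  {"delta_pos": [0, 0, 0.16]},
  {"delta_pos": [-0.002, -0.003, 0.328]},
  {"delta_pos": [-0.002, -0.003, 0.328]},
  {"delta_pos": [-0.002, -0.003, 0.328]},
])

```text
schema error: expected keys delta_pos, delta_rot
```

Emit:
jog_arm([
  {"delta_pos": [0, 0, 0]},
  {"delta_pos": [0, 0, 0]},
  {"delta_pos": [0, 0, 0]},
  {"delta_pos": [0, 0, 0]},
  {"delta_pos": [0, 0, 0]},
], gripper=0.2, force=12)

```text
schema error: expected keys delta_pos, delta_rot
```

Run:
```python
from fit1 import *
s=robot.sense();print(s["opening"],s["grip_force"],s["contact_force"])
plan(np.array(s["ee_pos"])+ledge(61,0,0)-ledge(0,0,0))
```

```text
65.80942097963143 0.0 [-0.44134533  0.09263848  0.28760994]
t 3.8 at [452.6, 370.6, 234.6] dpos [-0.2321, -0.0, -0.0751] drot [0.0, 0.0, 0.0] q [0.62, 0.34, 1.33, -0.0, 1.47, -0.69]
```

Emit:
jog_arm([
  {"delta_pos": [0, 0, 0.16], "delta_rot": [0, 0, 0]},
  {"delta_pos": [-0.002, -0.003, 0.328], "delta_rot": [0, 0, 0]},
  {"delta_pos": [-0.002, -0.003, 0.328], "delta_rot": [0, 0, 0]},
  {"delta_pos": [-0.002, -0.003, 0.328], "delta_rot": [0, 0, 0]},
])

```text
time_s: 4.15
ee_pos: [452.8, 370.7, 153.3]
ee_rot: [[-0.968, 0.252, 0.002], [0.252, 0.968, 0.001], [-0.001, 0.002, -1.0]]
contact_force: [0.4, 1.0, 0.6]
opening: 65.5
grip_force: 0.0
```

Emit:
jog_arm([
  {"delta_pos": [0, 0, 0], "delta_rot": [0, 0, 0]},
  {"delta_pos": [0, 0, 0], "delta_rot": [0, 0, 0]},
  {"delta_pos": [0, 0, 0], "delta_rot": [0, 0, 0]},
  {"delta_pos": [0, 0, 0], "delta_rot": [0, 0, 0]},
  {"delta_pos": [0, 0, 0], "delta_rot": [0, 0, 0]},
], gripper=0.2, force=12)

```text
time_s: 4.65
ee_pos: [451.7, 370.4, 150.9]
ee_rot: [[-0.968, 0.251, -0.0], [0.251, 0.968, -0.001], [-0.0, -0.001, -1.0]]
contact_force: [-2.5, -11.1, 1.6]
opening: 29.6
grip_force: 5.9
```

Run:
```python
from fit1 import *
s=robot.sense();print(s["opening"],s["grip_force"],s["contact_force"])
plan(np.array(s["ee_pos"])+ledge(61,0,0)-ledge(0,0,0))
```

```text
29.63211382957887 5.932960510253906 [ -2.48670574 -11.13885986   1.6385644 ]
t 4.7 at [451.7, 370.4, 150.9] dpos [-0.2321, -0.0007, -0.0754] drot [0.0, 0.0, 0.0] q [0.62, 0.4, 1.45, -0.0, 1.3, -0.69]
```

Emit:
jog_arm([
  {"delta_pos": [-0.04, 0, -0.013], "delta_rot": [0, 0, 0]},
  {"delta_pos": [-0.08, 0, -0.026], "delta_rot": [0, 0, 0]},
  {"delta_pos": [-0.12, 0, -0.039], "delta_rot": [0, 0, 0]},
  {"delta_pos": [-0.16, 0, -0.052], "delta_rot": [0, 0, 0]},
  {"delta_pos": [-0.2, 0, -0.065], "delta_rot": [0, 0, 0]},
  {"delta_pos": [-0.22, 0, -0.0715], "delta_rot": [0, 0, 0]},
  {"delta_pos": [-0.23, 0, -0.0747], "delta_rot": [0, 0, 0]},
  {"delta_pos": [-0.236, 0, -0.0767], "delta_rot": [0, 0, 0]},
  {"delta_pos": [-0.236, 0, -0.0767], "delta_rot": [0, 0, 0]},
  {"delta_pos": [-0.236, 0, -0.0767], "delta_rot": [0, 0, 0]},
  {"delta_pos": [-0.236, 0, -0.0767], "delta_rot": [0, 0, 0]},
])

```text
time_s: 5.75
ee_pos: [508.7, 356.1, 169.8]
ee_rot: [[-0.968, 0.25, -0.0], [0.25, 0.968, -0.0], [0.0, -0.0, -1.0]]
contact_force: [-0.2, -0.1, -0.2]
opening: 18.6
grip_force: 0.0
```

Run:
```python
from fit1 import *
snap("w5")
w,m=load("w5")
cv2.imwrite("pics/w5c.png",crop(w,200,80,260,200,3))
for s in(0,5,20,40,65):print(s,((proj("wrist",W(ST,[L(110+s+dx,y,76) for dx in(1,19) for y in(-15,15)]),m)-[200,80])*3).round(0).tolist())
```

```text
0 [[260.0, 198.0], [425.0, 198.0], [258.0, 294.0], [426.0, 294.0]]
5 [[259.0, 224.0], [425.0, 225.0], [258.0, 321.0], [426.0, 321.0]]
20 [[258.0, 305.0], [426.0, 305.0], [257.0, 404.0], [427.0, 405.0]]
40 [[257.0, 416.0], [427.0, 416.0], [256.0, 518.0], [427.0, 518.0]]
65 [[256.0, 558.0], [427.0, 558.0], [256.0, 660.0], [426.0, 660.0]]
```

View pics/w5c.png

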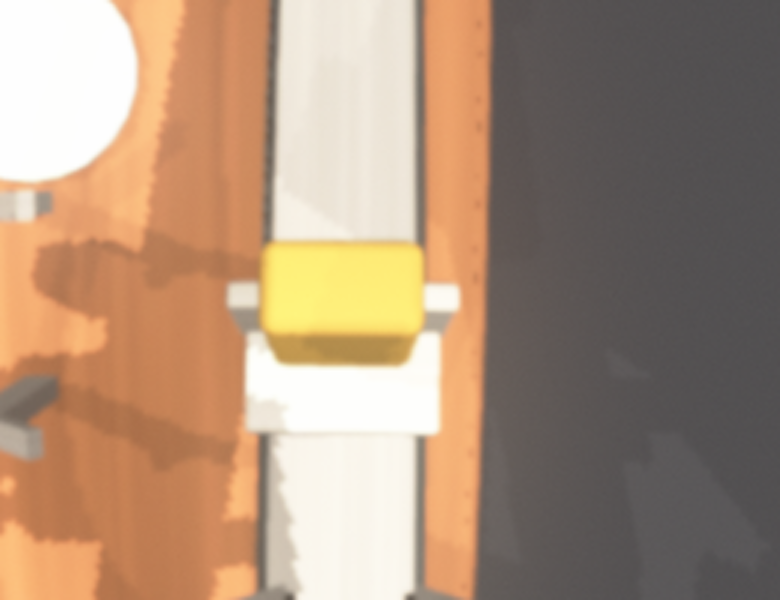

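The picture shows the slide moved only about 3 mm (grip near s = 8 mm) before the pads slipped off. I'll go behind the grip with closed fingers and push it instead.

Run:
```python
from fit1 import *
s=robot.sense()
for x,z in((-52,230),(-52,152),(15,173.8),(21,175.7)): print(x,z); plan(W(ST,[[x,50,z]])[0],down(2.885))
```

```text
-52 230
t 5.8 at [508.7, 356.1, 169.8] dpos [0.3718, -0.0025, -0.2406] drot [-0.0, -0.0, 0.0023] q [0.55, 0.46, 1.31, 0.0, 1.37, -0.77]
-52 152
t 5.8 at [508.7, 356.1, 169.8] dpos [0.3718, -0.0025, 0.0714] drot [-0.0, -0.0, 0.0023] q [0.55, 0.46, 1.31, 0.0, 1.37, -0.77]
15 173.8
t 5.8 at [508.7, 356.1, 169.8] dpos [0.1038, -0.0033, -0.0158] drot [-0.0, -0.0, 0.0023] q [0.55, 0.46, 1.31, 0.0, 1.37, -0.77]
21 175.7
t 5.8 at [508.7, 356.1, 169.8] dpos [0.0798, -0.0033, -0.0234] drot [-0.0, -0.0, 0.0023] q [0.55, 0.46, 1.31, 0.0, 1.37, -0.77]
```

Emit:
jog_arm([
  {"delta_pos": [0, 0, -0.2], "delta_rot": [0, 0, 0]},
  {"delta_pos": [0.05, 0, -0.24], "delta_rot": [0, 0, 0]},
  {"delta_pos": [0.25, 0, -0.24], "delta_rot": [0, 0, 0]},
  {"delta_pos": [0.372, -0.003, -0.24], "delta_rot": [0, 0, 0]},
  {"delta_pos": [0.372, -0.003, -0.2], "delta_rot": [0, 0, 0]},
  {"delta_pos": [0.372, -0.003, 0], "delta_rot": [0, 0, 0]},
  {"delta_pos": [0.372, -0.003, 0.07], "delta_rot": [0, 0, 0]},
  {"delta_pos": [0.372, -0.003, 0.07], "delta_rot": [0, 0, 0]},
  {"delta_pos": [0.33, -0.003, 0.057], "delta_rot": [0, 0, 0]},
  {"delta_pos": [0.29, -0.003, 0.045], "delta_rot": [0, 0, 0]},
  {"delta_pos": [0.25, -0.003, 0.032], "delta_rot": [0, 0, 0]},
  {"delta_pos": [0.21, -0.003, 0.019], "delta_rot": [0, 0, 0]},
  {"delta_pos": [0.17, -0.003, 0.006], "delta_rot": [0, 0, 0]},
  {"delta_pos": [0.135, -0.003, -0.006], "delta_rot": [0, 0, 0]},
  {"delta_pos": [0.115, -0.003, -0.012], "delta_rot": [0, 0, 0]},
  {"delta_pos": [0.104, -0.003, -0.016], "delta_rot": [0, 0, 0]},
  {"delta_pos": [0.104, -0.003, -0.016], "delta_rot": [0, 0, 0]},
], gripper=0, force=20)

```text
time_s: 7.5
ee_pos: [483.7, 361.7, 173.8]
ee_rot: [[-0.968, 0.251, -0.0], [0.251, 0.968, -0.0], [0.0, -0.0, -1.0]]
contact_force: [0.1, 0.6, -1.3]
opening: 0.2
grip_force: 0.0
```

Emit:
jog_arm([
  {"delta_pos": [-0.008, 0, -0.003], "delta_rot": [0, 0, 0]},
  {"delta_pos": [-0.016, 0, -0.005], "delta_rot": [0, 0, 0]},
  {"delta_pos": [-0.024, 0, -0.008], "delta_rot": [0, 0, 0]},
])

```text
time_s: 7.8
ee_pos: [489.3, 360.3, 175.9]
ee_rot: [[-0.968, 0.25, -0.0], [0.25, 0.968, -0.0], [0.0, -0.0, -1.0]]
contact_force: [-0.0, -0.1, -1.1]
opening: 0.4
grip_force: 0.0
```

```bash
cat > slide.py <<'E'
from fit1 import *
def check(tag):
    snap(tag); w,m=load(tag); hsv=cv2.cvtColor(w,cv2.COLOR_BGR2HSV).astype(int)
    y=((abs(hsv[...,0]-27)<6)&(hsv[...,1]>90)&(hsv[...,2]>110)).astype(np.uint8); y[:,:270]=0;y[:,365:]=0
    k,l,st,c=cv2.connectedComponentsWithStats(y)
    for i in range(1,k):
        if st[i,4]>100: print("yel",st[i],c[i].round(0))
    for s in(0,8,30,50,60,65):print(s,proj("wrist",W(ST,[L(110+s+dx,y,76) for dx in(1,19) for y in(-15,15)]),m).round(0).tolist())
E
python3 -c "
from slide import *
check('w6')"
```

```text
yel [ 289  195   53   31 1512] [315. 210.]
0 [[289.0, 181.0], [342.0, 181.0], [289.0, 212.0], [342.0, 212.0]]
8 [[289.0, 194.0], [342.0, 195.0], [289.0, 226.0], [342.0, 226.0]]
30 [[289.0, 233.0], [342.0, 233.0], [288.0, 265.0], [342.0, 266.0]]
50 [[288.0, 269.0], [342.0, 269.0], [288.0, 301.0], [342.0, 301.0]]
60 [[288.0, 287.0], [342.0, 287.0], [288.0, 319.0], [342.0, 319.0]]
65 [[288.0, 296.0], [342.0, 296.0], [288.0, 327.0], [342.0, 327.0]]
```

Emit:
jog_arm([
  {"delta_pos": [0, 0, -0.2], "delta_rot": [0, 0, 0]},
  {"delta_pos": [0.1, 0, -0.22], "delta_rot": [0, 0, 0]},
  {"delta_pos": [0.292, 0, -0.22], "delta_rot": [0, 0, 0]},
  {"delta_pos": [0.292, 0, -0.22], "delta_rot": [0, 0, 0]},
  {"delta_pos": [0.292, 0, -0.22], "delta_rot": [0, 0, 0]},
])

```text
time_s: 8.35
ee_pos: [418.3, 378.8, 231.3]
ee_rot: [[-0.968, 0.249, 0.001], [0.249, 0.968, 0.0], [-0.001, 0.001, -1.0]]
contact_force: [0.2, 0.3, 0.0]
opening: 0.5
grip_force: 0.0
```

Run:
```python
from fit1 import *
plan(W(ST,[[-52,50,152]])[0],down(2.885))
```

```text
t 8.3 at [418.3, 378.8, 231.3] dpos [-0.001, -0.0003, 0.3171] drot [0.0003, 0.0003, 0.003] q [0.67, 0.3, 1.39, -0.0, 1.45, -0.65]
```

Emit:
jog_arm([
  {"delta_pos": [0, 0, 0.16], "delta_rot": [0, 0, 0]},
  {"delta_pos": [0, 0, 0.317], "delta_rot": [0, 0, 0]},
  {"delta_pos": [0, 0, 0.317], "delta_rot": [0, 0, 0]},
  {"delta_pos": [0, 0, 0.317], "delta_rot": [0, 0, 0]},
])

```text
time_s: 8.75
ee_pos: [419.5, 378.4, 152.3]
ee_rot: [[-0.968, 0.251, -0.0], [0.251, 0.968, -0.0], [0.0, -0.0, -1.0]]
contact_force: [0.2, -0.1, 1.9]
opening: 0.5
grip_force: 0.0
```

Emit:
jog_arm([
  {"delta_pos": [-0.04, 0, -0.013], "delta_rot": [0, 0, 0]},
  {"delta_pos": [-0.08, 0, -0.026], "delta_rot": [0, 0, 0]},
  {"delta_pos": [-0.12, 0, -0.039], "delta_rot": [0, 0, 0]},
  {"delta_pos": [-0.16, 0, -0.052], "delta_rot": [0, 0, 0]},
])

```text
time_s: 9.15
ee_pos: [458.7, 368.2, 165.6]
ee_rot: [[-0.968, 0.251, 0.001], [0.251, 0.968, 0.001], [-0.001, 0.001, -1.0]]
contact_force: [0.2, 0.1, 0.3]
opening: 0.9
grip_force: 0.0
```

```bash
python3 -c "
from slide import *
check('w7');print(((R(-ST[2])@(np.array(robot.sense()['ee_pos'])-[*ST[:2],0]))).round(1))"
```

```text
yel [290 257  40  24 694] [306. 267.]
0 [[289.0, 239.0], [342.0, 239.0], [288.0, 271.0], [342.0, 271.0]]
8 [[289.0, 253.0], [342.0, 253.0], [288.0, 286.0], [342.0, 286.0]]
30 [[288.0, 293.0], [342.0, 293.0], [289.0, 324.0], [342.0, 324.0]]
50 [[289.0, 328.0], [342.0, 328.0], [289.0, 358.0], [342.0, 359.0]]
60 [[289.0, 345.0], [342.0, 345.0], [289.0, 375.0], [341.0, 375.0]]
65 [[289.0, 353.0], [342.0, 354.0], [289.0, 383.0], [341.0, 383.0]]
[ -9.3  50.  165.8]
```

Run:
```python
from h import *
snap("s7","scene")
s,_=load("s7"); w,_=load("w7")
o=np.zeros((600,800,3),np.uint8)
o[:,:400]=crop(s,420,230,100,150,4)
o[:,400:]=crop(w,215,190,200,300,2)
cv2.imwrite("pics/comp7.png",o)
```

```text
Traceback (most recent call last):
ValueError: could not broadcast input array from shape (580,400,3) into shape (600,400,3)
```

Run:
```python
from h import *
s,_=load("s7"); w,_=load("w7")
o=np.zeros((600,800,3),np.uint8)
o[:,:400]=crop(s,420,230,100,150,4)
o[:,400:]=crop(w,215,180,200,300,2)
cv2.imwrite("pics/comp7.png",o)
```

```text
(no output)
```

View pics/comp7.png

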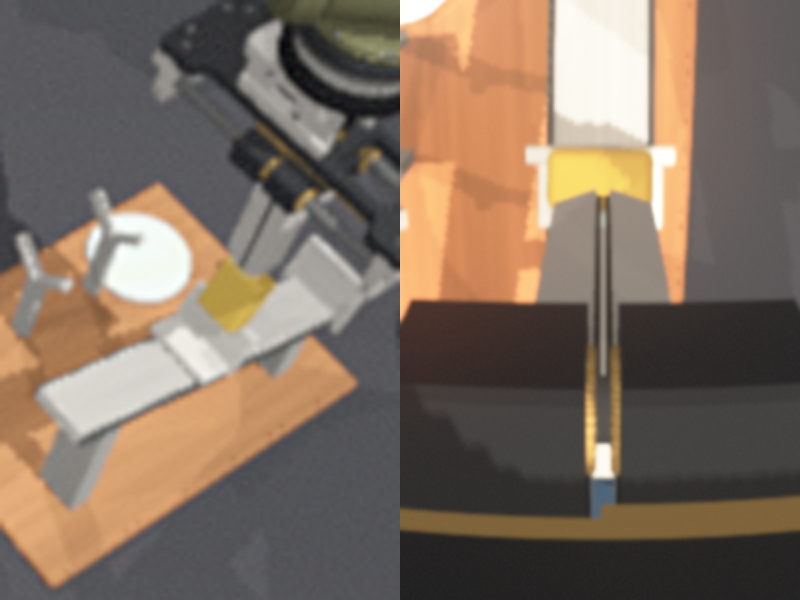

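The scene half shows the closed fingertips at about (486,296) px, over the top of the yellow grip and not behind it. The wrist half shows the tips at (315,278) covering half of the grip. I'll triangulate tip and grip to see which height is wrong.

Run:
```python
from fit1 import *
_,m=load("w7"); print("tip tri",*tri([ray("wrist",(315.5,278),m),ray("scene",(486,296))]))
s=robot.sense(); e=np.array(s["ee_pos"])
print("TCP",e,"proj scene",proj("scene",[e,e+[0,0,15]]),"wrist",proj("wrist",[e,e+[0,0,15]],m))
m4=load("w4")[1]
# camera vs tcp offset
for t in("w1","w4","w7"): print(t,load(t)[1]["world_from_camera"][:3,3].round(1))
# grip top corners: scene crop c7 (left corner, right...) downhill edge in wrist
pts=[L(111+9,-15,76),L(129+9,-15,76),L(129+9,15,76),L(111+9,15,76),L(129+9,15,34),L(129+9,-15,34)]
print("grip scene crop",((proj("scene",W(ST,pts))-[420,230])*4).round(0).tolist())
print("fence",((proj("scene",W(ST,[L(119,-25,36),L(119,25,36)]))-[420,230])*4).round(0).tolist())
print("fence wrist crop",((proj("wrist",W(ST,[L(118,-25,36),L(118,25,36)]),m)-[215,180])*2+[400,0]).round(0).tolist())
print("grip wrist crop",((proj("wrist",W(ST,pts),m)-[215,180])*2+[400,0]).round(0).tolist())
```

```text
tip tri [452.38789509 373.41041114 195.19988566] [3.5, 3.5]
TCP [458.90774315 368.07924154 165.25976985] proj scene [[477.89726571 302.29565252]
 [479.58146586 298.92630383]] wrist [[315.23820129 270.49652667]
 [315.21108764 279.41569133]]
w1 [ 436.3 -197.2  507.6]
w4 [379.4 389.7 444.8]
w7 [385.5 387.4 377. ]
grip scene crop [[237.0, 248.0], [219.0, 256.0], [255.0, 292.0], [273.0, 284.0], [221.0, 338.0], [186.0, 301.0]]
fence [[195.0, 279.0], [254.0, 339.0]]
fence wrist crop [[526.0, 146.0], [676.0, 146.0]]
grip wrist crop [[547.0, 150.0], [547.0, 215.0], [654.0, 215.0], [655.0, 150.0], [645.0, 205.0], [556.0, 205.0]]
```

Run:
```python
from h import *
for tag,pos,rot,op in(("w2",[450.4,-63,301.5],down(1.702),94),("w4",[452.6,370.6,234.6],down(2.885),65.8),("w7",[458.9,368.1,165.3],down(2.885),.9)):
    m=load(tag)[1]; print(tag)
    for dz in(0,10,15,20): print(dz,proj("wrist",[np.array(pos)+rot@np.array([x,y,-dz]) for x in (8,-8) for y in(-op/2,op/2)],m).round(0).tolist())
```

```text
w2
0 [[238.0, 259.0], [393.0, 259.0], [239.0, 283.0], [391.0, 283.0]]
10 [[234.0, 264.0], [396.0, 264.0], [236.0, 289.0], [394.0, 289.0]]
15 [[233.0, 267.0], [398.0, 267.0], [235.0, 293.0], [396.0, 293.0]]
20 [[231.0, 270.0], [400.0, 270.0], [233.0, 296.0], [398.0, 296.0]]
w4
0 [[261.0, 259.0], [371.0, 259.0], [262.0, 283.0], [370.0, 284.0]]
10 [[259.0, 264.0], [374.0, 264.0], [260.0, 290.0], [372.0, 290.0]]
15 [[258.0, 267.0], [375.0, 267.0], [259.0, 293.0], [374.0, 293.0]]
20 [[256.0, 270.0], [376.0, 270.0], [258.0, 297.0], [375.0, 297.0]]
w7
0 [[315.0, 258.0], [316.0, 258.0], [315.0, 283.0], [316.0, 283.0]]
10 [[314.0, 263.0], [316.0, 263.0], [314.0, 289.0], [316.0, 289.0]]
15 [[314.0, 266.0], [316.0, 266.0], [314.0, 292.0], [316.0, 292.0]]
20 [[314.0, 269.0], [316.0, 269.0], [314.0, 296.0], [316.0, 296.0]]
```

Run:
```python
from fit1 import *
print(robot.tcp_to_grasp)
print([x for x in dir(robot) if x[0]!='_'])
for x,z in((-9,230),(-54,200),(-54,124),(15,146.5),(21,148.4)): print(x,z); plan(W(ST,[[x,50,z]])[0],down(2.885))
```

```text
18.8
['IKError', 'sense', 'tcp_to_grasp']
-9 230
t 9.2 at [458.9, 368.1, 165.3] dpos [-0.0053, 0.0006, -0.259] drot [0.0005, 0.0005, 0.0013] q [0.61, 0.39, 1.42, -0.0, 1.33, -0.7]
-54 200
t 9.2 at [458.9, 368.1, 165.3] dpos [0.1748, 0.0007, -0.1391] drot [0.0005, 0.0005, 0.0013] q [0.61, 0.39, 1.42, -0.0, 1.33, -0.7]
-54 124
t 9.2 at [458.9, 368.1, 165.3] dpos [0.1751, 0.0005, 0.1649] drot [0.0005, 0.0005, 0.0013] q [0.61, 0.39, 1.42, -0.0, 1.33, -0.7]
15 146.5
t 9.2 at [458.9, 368.1, 165.3] dpos [-0.101, 0.0002, 0.0751] drot [0.0005, 0.0005, 0.0013] q [0.61, 0.39, 1.42, -0.0, 1.33, -0.7]
21 148.4
t 9.2 at [458.9, 368.1, 165.3] dpos [-0.125, 0.0001, 0.0675] drot [0.0005, 0.0005, 0.0013] q [0.61, 0.39, 1.42, -0.0, 1.33, -0.7]
```

Emit:
jog_arm([
  {"delta_pos": [0, 0, -0.08], "delta_rot": [0, 0, 0]},
  {"delta_pos": [0.175, 0, -0.08], "delta_rot": [0, 0, 0]},
  {"delta_pos": [0.175, 0, -0.08], "delta_rot": [0, 0, 0]},
  {"delta_pos": [0.175, 0, 0.08], "delta_rot": [0, 0, 0]},
  {"delta_pos": [0.175, 0, 0.165], "delta_rot": [0, 0, 0]},
  {"delta_pos": [0.175, 0, 0.165], "delta_rot": [0, 0, 0]},
  {"delta_pos": [0.135, 0, 0.152], "delta_rot": [0, 0, 0]},
  {"delta_pos": [0.095, 0, 0.139], "delta_rot": [0, 0, 0]},
  {"delta_pos": [0.055, 0, 0.126], "delta_rot": [0, 0, 0]},
  {"delta_pos": [0.015, 0, 0.113], "delta_rot": [0, 0, 0]},
])

```text
time_s: 10.25
ee_pos: [454.9, 369.5, 137.7]
ee_rot: [[-0.968, 0.251, 0.001], [0.251, 0.968, 0.001], [-0.001, 0.001, -1.0]]
contact_force: [-3.4, 1.2, 3.0]
opening: 0.6
grip_force: 1.9
```

```bash
python3 -c "
from slide import *
check('w8');print(((R(-ST[2])@(np.array(robot.sense()['ee_pos'])-[*ST[:2],0]))).round(1))
for x,z in((15,146.5),(21,148.4)): plan(W(ST,[[x,50,z]])[0],down(2.885))
"
```

```text
0 [[284.0, 261.0], [346.0, 262.0], [284.0, 298.0], [345.0, 298.0]]
8 [[284.0, 278.0], [346.0, 278.0], [284.0, 314.0], [345.0, 314.0]]
30 [[284.0, 322.0], [345.0, 322.0], [285.0, 357.0], [345.0, 357.0]]
50 [[285.0, 361.0], [345.0, 361.0], [285.0, 394.0], [344.0, 394.0]]
60 [[285.0, 379.0], [345.0, 380.0], [286.0, 411.0], [344.0, 412.0]]
65 [[285.0, 389.0], [344.0, 389.0], [286.0, 420.0], [344.0, 420.0]]
[-13.1  50.2 138. ]
t 10.3 at [456.2, 369.1, 138.0] dpos [-0.1126, -0.001, -0.0339] drot [0.0011, 0.0009, 0.0015] q [0.62, 0.41, 1.46, 0.0, 1.27, -0.7]
t 10.3 at [456.2, 369.1, 138.0] dpos [-0.1366, -0.0011, -0.0415] drot [0.0011, 0.0009, 0.0015] q [0.62, 0.41, 1.46, 0.0, 1.27, -0.7]
```

Now the force shows contact (-3.4 N), so the slide is moving. I'll push on to the stop.

Emit:
jog_arm([
  {"delta_pos": [-0.03, 0, -0.009], "delta_rot": [0, 0, 0]},
  {"delta_pos": [-0.06, 0, -0.018], "delta_rot": [0, 0, 0]},
  {"delta_pos": [-0.085, 0, -0.026], "delta_rot": [0, 0, 0]},
  {"delta_pos": [-0.1, 0, -0.03], "delta_rot": [0, 0, 0]},
  {"delta_pos": [-0.108, 0, -0.033], "delta_rot": [0, 0, 0]},
  {"delta_pos": [-0.112, 0, -0.034], "delta_rot": [0, 0, 0]},
])

```text
time_s: 10.9
ee_pos: [481.0, 362.4, 144.8]
ee_rot: [[-0.968, 0.251, -0.0], [0.251, 0.968, -0.0], [0.0, -0.0, -1.0]]
contact_force: [-3.4, -0.5, 3.8]
opening: 0.3
grip_force: 1.7
```

Emit:
jog_arm([
  {"delta_pos": [-0.006, 0, -0.002], "delta_rot": [0, 0, 0]},
  {"delta_pos": [-0.012, 0, -0.004], "delta_rot": [0, 0, 0]},
  {"delta_pos": [-0.018, 0, -0.006], "delta_rot": [0, 0, 0]},
])

```text
time_s: 11.2
ee_pos: [485.2, 361.3, 146.3]
ee_rot: [[-0.968, 0.25, -0.0], [0.25, 0.968, -0.0], [0.0, -0.0, -1.0]]
contact_force: [-2.2, -0.3, 2.3]
opening: 0.2
grip_force: 1.5
```

Emit:
jog_arm([
  {"delta_pos": [-0.008, 0, -0.003], "delta_rot": [0, 0, 0]},
  {"delta_pos": [-0.016, 0, -0.005], "delta_rot": [0, 0, 0]},
])

```text
time_s: 11.4
ee_pos: [488.3, 360.4, 147.2]
ee_rot: [[-0.968, 0.25, -0.002], [0.25, 0.968, -0.0], [0.002, -0.001, -1.0]]
contact_force: [-16.1, 3.6, 1.4]
opening: 0.3
grip_force: 8.3
```

Emit:
jog_arm([
  {"delta_pos": [-0.008, 0, -0.003], "delta_rot": [0, 0, 0]},
  {"delta_pos": [-0.016, 0, -0.005], "delta_rot": [0, 0, 0]},
])

```text
time_s: 11.6
ee_pos: [488.7, 360.2, 147.4]
ee_rot: [[-0.968, 0.249, -0.01], [0.249, 0.968, -0.001], [0.01, -0.003, -1.0]]
contact_force: [-36.5, 7.8, 1.2]
opening: 0.6
grip_force: 19.1
```

Emit:
jog_arm([
  {"delta_pos": [0.06, 0, 0.0], "delta_rot": [0, 0, 0]},
  {"delta_pos": [0.06, 0, -0.2], "delta_rot": [0, 0, 0]},
  {"delta_pos": [0.06, 0, -0.4], "delta_rot": [0, 0, 0]},
  {"delta_pos": [0.06, 0, -0.5], "delta_rot": [0, 0, 0]},
  {"delta_pos": [0.06, 0, -0.5], "delta_rot": [0, 0, 0]},
])

```text
time_s: 12.1
ee_pos: [479.7, 363.5, 278.1]
ee_rot: [[-0.968, 0.251, 0.006], [0.251, 0.968, 0.004], [-0.005, 0.005, -1.0]]
contact_force: [0.1, -0.3, 0.1]
opening: 0.5
grip_force: 0.0
```

```bash
python3 -c "
from slide import *
check('w9')
plan([430,150,260],down(2.0))"
```

```text
yel [296 259  35  20 646] [313. 268.]
0 [[296.0, 180.0], [332.0, 180.0], [296.0, 201.0], [332.0, 201.0]]
8 [[296.0, 189.0], [332.0, 189.0], [296.0, 210.0], [332.0, 210.0]]
30 [[296.0, 215.0], [332.0, 215.0], [296.0, 237.0], [332.0, 237.0]]
50 [[296.0, 239.0], [332.0, 239.0], [296.0, 261.0], [332.0, 261.0]]
60 [[296.0, 251.0], [332.0, 251.0], [296.0, 273.0], [332.0, 273.0]]
65 [[296.0, 257.0], [332.0, 257.0], [296.0, 279.0], [332.0, 279.0]]
t 12.2 at [479.2, 363.2, 275.1] dpos [-0.0233, -0.8749, 0.0587] drot [0.002, 0.0008, 0.5654] q [0.59, 0.37, 1.2, -0.0, 1.57, -0.73]
```

The slide now matches s = 65 mm, the end stop. Next is the ladle.

Emit:
jog_arm([
  {"delta_pos": [-0.023, -0.875, 0.06], "delta_rot": [0, 0, 0.565]},
  {"delta_pos": [-0.023, -0.875, 0.06], "delta_rot": [0, 0, 0.565]},
  {"delta_pos": [-0.023, -0.875, 0.06], "delta_rot": [0, 0, 0.565]},
  {"delta_pos": [-0.023, -0.875, 0.06], "delta_rot": [0, 0, 0.565]},
  {"delta_pos": [-0.023, -0.875, 0.06], "delta_rot": [0, 0, 0.565]},
  {"delta_pos": [-0.023, -0.875, 0.06], "delta_rot": [0, 0, 0.565]},
])

```text
time_s: 12.75
ee_pos: [428.5, 147.4, 257.6]
ee_rot: [[-0.409, 0.913, -0.001], [0.913, 0.409, -0.001], [-0.0, -0.002, -1.0]]
contact_force: [-0.5, 0.3, 0.7]
opening: 0.8
grip_force: 0.0
```

```bash
python3 -c "
from slide import *
plan([420,-100,230],down(1.0))"
```

```text
t 12.8 at [428.5, 147.4, 257.6] dpos [-0.8892, -0.4354, 0.1111] drot [-0.0008, 0.0007, 0.6314] q [0.25, 0.03, 1.65, -0.0, 1.47, -0.17]
```

Emit:
jog_arm([
  {"delta_pos": [-0.889, -0.435, 0.11], "delta_rot": [0, 0, 0.63]},
  {"delta_pos": [-0.889, -0.435, 0.11], "delta_rot": [0, 0, 0.63]},
  {"delta_pos": [-0.889, -0.435, 0.11], "delta_rot": [0, 0, 0.63]},
  {"delta_pos": [-0.889, -0.435, 0.11], "delta_rot": [0, 0, 0.63]},
  {"delta_pos": [-0.889, -0.435, 0.11], "delta_rot": [0, 0, 0.63]},
  {"delta_pos": [-0.889, -0.435, 0.11], "delta_rot": [0, 0, 0.63]},
  {"delta_pos": [-0.889, -0.435, 0.11], "delta_rot": [0, 0, 0.63]},
])

```text
time_s: 13.45
ee_pos: [422.2, -99.0, 229.5]
ee_rot: [[0.539, 0.843, -0.003], [0.843, -0.539, 0.001], [-0.001, -0.003, -1.0]]
contact_force: [0.2, -0.3, 0.3]
opening: 0.4
grip_force: 0.0
```

Emit:
jog_arm([
  {"delta_pos": [0, 0, 0.2], "delta_rot": [0, 0, 0]},
  {"delta_pos": [0, 0, 0.4], "delta_rot": [0, 0, 0]},
  {"delta_pos": [0, 0, 0.6], "delta_rot": [0, 0, 0]},
  {"delta_pos": [0, 0, 0.8], "delta_rot": [0, 0, 0]},
  {"delta_pos": [0, 0, 0.88], "delta_rot": [0, 0, 0]},
  {"delta_pos": [0, 0, 0.9], "delta_rot": [0, 0, 0]},
  {"delta_pos": [0, 0, 0.91], "delta_rot": [0, 0, 0]},
])

```text
time_s: 14.15
ee_pos: [422.6, -97.5, 3.4]
ee_rot: [[0.531, 0.847, -0.001], [0.847, -0.531, 0.0], [-0.0, -0.001, -1.0]]
contact_force: [-0.5, -0.3, 0.2]
opening: 0.4
grip_force: 0.0
```

Emit:
jog_arm([
  {"delta_pos": [0, 0, 0.02], "delta_rot": [0, 0, 0]},
  {"delta_pos": [0, 0, 0.04], "delta_rot": [0, 0, 0]},
  {"delta_pos": [0, 0, 0.06], "delta_rot": [0, 0, 0]},
])

```text
time_s: 14.45
ee_pos: [423.4, -97.6, -10.9]
ee_rot: [[0.531, 0.848, 0.001], [0.848, -0.531, -0.0], [0.0, 0.001, -1.0]]
contact_force: [0.4, -0.4, -0.7]
opening: 0.3
grip_force: 0.0
```

Emit:
jog_arm([
  {"delta_pos": [0, 0, 0.01], "delta_rot": [0, 0, 0]},
  {"delta_pos": [0, 0, 0.02], "delta_rot": [0, 0, 0]},
])

```text
time_s: 14.65
ee_pos: [423.1, -97.5, -16.2]
ee_rot: [[0.531, 0.847, 0.0], [0.847, -0.531, -0.0], [0.0, 0.0, -1.0]]
contact_force: [-0.8, -0.6, -0.9]
opening: 0.5
grip_force: 0.0
```

Emit:
jog_arm([
  {"delta_pos": [0, 0, 0.01], "delta_rot": [0, 0, 0]},
  {"delta_pos": [0, 0, 0.02], "delta_rot": [0, 0, 0]},
])

```text
time_s: 14.85
ee_pos: [423.1, -97.5, -21.3]
ee_rot: [[0.531, 0.847, 0.0], [0.847, -0.531, -0.0], [0.0, 0.0, -1.0]]
contact_force: [-0.1, -0.5, 0.2]
opening: 0.5
grip_force: 0.0
```

Confirmed: the reported TCP lies at least 21 mm beyond the real fingertips. I'll keep lowering gently to find the counter.

Emit:
jog_arm([
  {"delta_pos": [0, 0, 0.008], "delta_rot": [0, 0, 0]},
  {"delta_pos": [0, 0, 0.016], "delta_rot": [0, 0, 0]},
])

```text
time_s: 15.05
ee_pos: [423.0, -97.5, -25.3]
ee_rot: [[0.531, 0.847, 0.0], [0.847, -0.531, 0.0], [0.0, 0.0, -1.0]]
contact_force: [0.1, 0.6, -0.1]
opening: 0.0
grip_force: 0.0
```

Emit:
jog_arm([
  {"delta_pos": [0, 0, 0.008], "delta_rot": [0, 0, 0]},
  {"delta_pos": [0, 0, 0.012], "delta_rot": [0, 0, 0]},
])

```text
time_s: 15.25
ee_pos: [422.9, -97.5, -28.4]
ee_rot: [[0.531, 0.848, -0.0], [0.848, -0.531, 0.0], [-0.0, -0.0, -1.0]]
contact_force: [-0.4, 0.6, -0.7]
opening: 0.3
grip_force: 0.0
```

Emit:
jog_arm([
  {"delta_pos": [0, 0, 0.006], "delta_rot": [0, 0, 0]},
  {"delta_pos": [0, 0, 0.012], "delta_rot": [0, 0, 0]},
])

```text
time_s: 15.45
ee_pos: [423.1, -97.5, -31.2]
ee_rot: [[0.531, 0.847, 0.0], [0.847, -0.531, -0.0], [0.0, 0.0, -1.0]]
contact_force: [-5.2, 2.8, 24.0]
opening: 0.7
grip_force: 12.3
```

```bash
python3 -c "
from slide import *
plan([492,-307,120],down(.0614))"
```

```text
t 15.4 at [423.1, -97.5, -31.2] dpos [-0.5637, 0.6785, -0.6046] drot [0.0001, -0.0001, 0.6047] q [-0.31, 0.36, 2.01, 0.0, 0.78, 0.25]
```

Emit:
jog_arm([
  {"delta_pos": [0, 0, -0.2], "delta_rot": [0, 0, 0]},
  {"delta_pos": [0, 0, -0.4], "delta_rot": [0, 0, 0.05]},
  {"delta_pos": [0, 0, -0.6], "delta_rot": [0, 0, 0.1]},
  {"delta_pos": [-0.564, 0.678, -0.605], "delta_rot": [0, 0, 0.605]},
  {"delta_pos": [-0.564, 0.678, -0.605], "delta_rot": [0, 0, 0.605]},
  {"delta_pos": [-0.564, 0.678, -0.605], "delta_rot": [0, 0, 0.605]},
  {"delta_pos": [-0.564, 0.678, -0.605], "delta_rot": [0, 0, 0.605]},
  {"delta_pos": [-0.564, 0.678, -0.605], "delta_rot": [0, 0, 0.605]},
  {"delta_pos": [-0.564, 0.678, -0.605], "delta_rot": [0, 0, 0.605]},
  {"delta_pos": [-0.564, 0.678, -0.605], "delta_rot": [0, 0, 0.605]},
], gripper=0.35)

```text
time_s: 16.45
ee_pos: [491.6, -307.4, 119.5]
ee_rot: [[0.998, 0.059, -0.001], [0.059, -0.998, 0.001], [-0.001, -0.001, -1.0]]
contact_force: [0.2, -0.5, -0.1]
opening: 32.7
grip_force: 0.0
```

Run:
```python
from h import *
snap("w10"); w,m=load("w10")
plan([492,-307,120],down(.0614))
d=np.array([np.cos(.0614),np.sin(.0614)]);o=np.array([478,-308.])
q=proj("wrist",[[*(o+d*t),38] for t in(-100,-50,0,50,72)],m); print(q.round(0).tolist())
# profile rows across handle/bowl: grey image, brightness print
g=w.min(2).astype(int)
for r in (60,90,110,130,150,170,190,210,230,250): 
    row=g[r,200:440]; t=np.where(row>130)[0]+200
    runs=np.split(t,np.where(np.diff(t)>1)[0]+1) if len(t) else []
    print(r,[(int(a[0]),int(a[-1])) for a in runs if len(a)>2])
```

```text
t 16.5 at [491.6, -306.9, 119.7] dpos [0.0014, 0.0005, -0.0011] drot [-0.0003, 0.0003, 0.0004] q [-0.62, 0.41, 1.5, 0.0, 1.23, 0.89]
[[317.0, 356.0], [316.0, 308.0], [316.0, 253.0], [316.0, 193.0], [316.0, 165.0]]
60 []
90 []
110 []
130 []
150 [(291, 296), (310, 331), (337, 343)]
170 [(286, 290), (302, 348)]
190 [(295, 303), (312, 324), (326, 338), (378, 436)]
210 [(312, 323), (372, 439)]
230 [(312, 323), (380, 439)]
250 [(312, 323), (393, 432)]
```

The handle is within about 1 mm of the plan. I'll descend and grip it.

Emit:
jog_arm([
  {"delta_pos": [0.001, 0, 0.18], "delta_rot": [0, 0, 0]},
  {"delta_pos": [0.001, 0, 0.36], "delta_rot": [0, 0, 0]},
  {"delta_pos": [0.001, 0, 0.46], "delta_rot": [0, 0, 0]},
  {"delta_pos": [0.001, 0, 0.523], "delta_rot": [0, 0, 0]},
  {"delta_pos": [0.001, 0, 0.523], "delta_rot": [0, 0, 0]},
])

```text
time_s: 17.0
ee_pos: [491.4, -306.1, -12.0]
ee_rot: [[0.998, 0.062, -0.002], [0.062, -0.998, 0.001], [-0.002, -0.002, -1.0]]
contact_force: [-0.4, 0.5, 0.4]
opening: 33.0
grip_force: 0.0
```

Emit:
jog_arm([
  {"delta_pos": [0, 0, 0], "delta_rot": [0, 0, 0]},
  {"delta_pos": [0, 0, 0], "delta_rot": [0, 0, 0]},
  {"delta_pos": [0, 0, 0], "delta_rot": [0, 0, 0]},
  {"delta_pos": [0, 0, 0], "delta_rot": [0, 0, 0]},
  {"delta_pos": [0, 0, 0], "delta_rot": [0, 0, 0]},
], gripper=0, force=30)

```text
time_s: 17.5
ee_pos: [492.6, -307.5, -9.6]
ee_rot: [[0.998, 0.061, 0.001], [0.061, -0.998, -0.001], [0.001, 0.001, -1.0]]
contact_force: [-0.2, -0.0, 6.4]
opening: 9.2
grip_force: 30.0
```

```bash
python3 -c "
from slide import *
print(W(ST,[[-14.6,-55,35.4]]))
plan([440,-130,150],down(1.0))"
```

```text
[[428.14909372 267.68932785  35.4       ]]
t 17.5 at [492.6, -307.5, -9.6] dpos [-0.1658, -0.7205, -0.6397] drot [0.0012, -0.0004, -0.5978] q [-0.62, 0.58, 1.59, -0.0, 0.97, 0.89]
```

Emit:
jog_arm([
  {"delta_pos": [0, 0, -0.05], "delta_rot": [0, 0, 0]},
  {"delta_pos": [0, 0, -0.2], "delta_rot": [0, 0, 0]},
  {"delta_pos": [0, 0, -0.4], "delta_rot": [0, 0, 0]},
  {"delta_pos": [0, 0, -0.55], "delta_rot": [0, 0, 0]},
  {"delta_pos": [-0.166, -0.72, -0.64], "delta_rot": [0, 0, -0.6]},
  {"delta_pos": [-0.166, -0.72, -0.64], "delta_rot": [0, 0, -0.6]},
  {"delta_pos": [-0.166, -0.72, -0.64], "delta_rot": [0, 0, -0.6]},
  {"delta_pos": [-0.166, -0.72, -0.64], "delta_rot": [0, 0, -0.6]},
  {"delta_pos": [-0.166, -0.72, -0.64], "delta_rot": [0, 0, -0.6]},
  {"delta_pos": [-0.166, -0.72, -0.64], "delta_rot": [0, 0, -0.6]},
  {"delta_pos": [-0.166, -0.72, -0.64], "delta_rot": [0, 0, -0.6]},
])

```text
time_s: 18.6
ee_pos: [439.5, -129.4, 150.2]
ee_rot: [[0.532, 0.847, 0.001], [0.847, -0.532, -0.0], [0.0, 0.001, -1.0]]
contact_force: [1.3, 0.7, -1.4]
opening: 8.8
grip_force: 30.0
```

```bash
python3 -c "
from slide import *
plan([420,110,150],down(2.1))"
```

```text
t 18.6 at [439.5, -129.4, 150.2] dpos [0.7692, -0.5758, 0.0005] drot [0.0004, 0.0001, -0.6941] q [-0.37, 0.12, 1.8, 0.0, 1.22, 0.19]
```

Emit:
jog_arm([
  {"delta_pos": [0.77, -0.576, 0], "delta_rot": [0, 0, -0.694]},
  {"delta_pos": [0.77, -0.576, 0], "delta_rot": [0, 0, -0.694]},
  {"delta_pos": [0.77, -0.576, 0], "delta_rot": [0, 0, -0.694]},
  {"delta_pos": [0.77, -0.576, 0], "delta_rot": [0, 0, -0.694]},
  {"delta_pos": [0.77, -0.576, 0], "delta_rot": [0, 0, -0.694]},
  {"delta_pos": [0.77, -0.576, 0], "delta_rot": [0, 0, -0.694]},
  {"delta_pos": [0.77, -0.576, 0], "delta_rot": [0, 0, -0.694]},
  {"delta_pos": [0.77, -0.576, 0], "delta_rot": [0, 0, -0.694]},
])

```text
time_s: 19.4
ee_pos: [421.4, 110.3, 150.0]
ee_rot: [[-0.505, 0.863, 0.0], [0.863, 0.505, 0.0], [-0.0, 0.0, -1.0]]
contact_force: [0.9, 0.3, -1.4]
opening: 8.9
grip_force: 30.0
```

```bash
python3 -c "
from slide import *
plan(W(ST,[[-14.6,-55,110]])[0],down(2.8856))"
```

```text
t 19.4 at [421.4, 110.3, 150.0] dpos [0.5299, 0.3412, 0.1599] drot [0.0001, 0.0001, -0.5001] q [0.17, 0.07, 1.86, -0.0, 1.22, -0.36]
```

Emit:
jog_arm([
  {"delta_pos": [0.53, 0.341, 0.05], "delta_rot": [0, 0, -0.5]},
  {"delta_pos": [0.53, 0.341, 0.05], "delta_rot": [0, 0, -0.5]},
  {"delta_pos": [0.53, 0.341, 0.05], "delta_rot": [0, 0, -0.5]},
  {"delta_pos": [0.53, 0.341, 0.05], "delta_rot": [0, 0, -0.5]},
  {"delta_pos": [0.53, 0.341, 0.16], "delta_rot": [0, 0, -0.5]},
  {"delta_pos": [0.53, 0.341, 0.16], "delta_rot": [0, 0, -0.5]},
  {"delta_pos": [0.53, 0.341, 0.16], "delta_rot": [0, 0, -0.5]},
  {"delta_pos": [0.53, 0.341, 0.16], "delta_rot": [0, 0, -0.5]},
])

```text
time_s: 20.2
ee_pos: [429.6, 267.3, 110.2]
ee_rot: [[-0.965, 0.261, 0.001], [0.261, 0.965, 0.0], [-0.001, 0.001, -1.0]]
contact_force: [0.5, -0.7, -1.7]
opening: 9.4
grip_force: 30.0
```

Run:
```python
from slide import *
snap("w11");w,m=load("w11")
plan(W(ST,[[-14.6,-55,40]])[0],down(2.8856))
s=robot.sense();h=s["ee_pos"][2]+47.6
# bowl & handle in image
g=w.min(2).astype(int)
print(proj("wrist",W(ST,[[x,-55,h] for x in(-72,-47,-97,-30)]),m).round(0).tolist())
for r in (110,130,150,160,170,180,190,200,220,240): 
    row=g[r,230:420]; t=np.where(row>130)[0]+230
    runs=np.split(t,np.where(np.diff(t)>1)[0]+1) if len(t) else []
    print(r,[(int(a[0]),int(a[-1])) for a in runs if len(a)>2])
```

```text
t 20.2 at [429.7, 267.3, 110.2] dpos [0.0065, -0.0004, 0.2806] drot [0.0005, 0.0005, -0.0053] q [0.48, 0.27, 1.72, 0.0, 1.15, -0.82]
[[314.0, 180.0], [315.0, 235.0], [314.0, 124.0], [315.0, 271.0]]
110 []
130 [(281, 349), (363, 367)]
150 [(272, 307), (345, 358), (363, 366)]
160 [(268, 334), (355, 367)]
170 [(264, 347), (361, 368)]
180 [(261, 355), (364, 371)]
190 [(260, 355), (365, 371)]
200 [(261, 355), (363, 370)]
220 [(270, 346), (352, 362)]
240 [(278, 283), (292, 338), (342, 352)]
```

Emit:
jog_arm([
  {"delta_pos": [0.006, 0, 0.08], "delta_rot": [0, 0, -0.005]},
  {"delta_pos": [0.006, 0, 0.16], "delta_rot": [0, 0, -0.005]},
  {"delta_pos": [0.006, 0, 0.22], "delta_rot": [0, 0, -0.005]},
  {"delta_pos": [0.006, 0, 0.26], "delta_rot": [0, 0, -0.005]},
  {"delta_pos": [0.006, 0, 0.275], "delta_rot": [0, 0, -0.005]},
  {"delta_pos": [0.006, 0, 0.28], "delta_rot": [0, 0, -0.005]},
  {"delta_pos": [0.006, 0, 0.285], "delta_rot": [0, 0, -0.005]},
])

```text
time_s: 20.95
ee_pos: [428.4, 267.9, 38.7]
ee_rot: [[-0.968, 0.252, 0.001], [0.252, 0.968, 0.001], [-0.001, 0.001, -1.0]]
contact_force: [-0.5, -0.2, -0.5]
opening: 9.1
grip_force: 30.0
```

Emit:
jog_arm([
  {"delta_pos": [0, 0, 0.006], "delta_rot": [0, 0, 0]},
  {"delta_pos": [0, 0, 0.009], "delta_rot": [0, 0, 0]},
])

```text
time_s: 21.15
ee_pos: [428.2, 267.8, 36.1]
ee_rot: [[-0.968, 0.252, 0.001], [0.252, 0.968, 0.0], [-0.0, 0.0, -1.0]]
contact_force: [-0.5, 0.9, 0.3]
opening: 8.8
grip_force: 30.0
```

Emit:
jog_arm([
  {"delta_pos": [0, 0, 0.006], "delta_rot": [0, 0, 0]},
  {"delta_pos": [0, 0, 0.008], "delta_rot": [0, 0, 0]},
])

```text
time_s: 21.35
ee_pos: [428.4, 267.6, 35.0]
ee_rot: [[-0.968, 0.252, 0.001], [0.252, 0.968, -0.0], [-0.001, 0.0, -1.0]]
contact_force: [-6.4, -5.6, 17.1]
opening: 9.0
grip_force: 30.0
```

The ladle is seated in the forks. I'll release it and rise.

Emit:
jog_arm([
  {"delta_pos": [0, 0, -0.004], "delta_rot": [0, 0, 0]},
  {"delta_pos": [0, 0, -0.004], "delta_rot": [0, 0, 0]},
  {"delta_pos": [0, 0, -0.004], "delta_rot": [0, 0, 0]},
  {"delta_pos": [0, 0, -0.004], "delta_rot": [0, 0, 0]},
], gripper=0.35)

```text
time_s: 21.75
ee_pos: [427.9, 267.7, 34.7]
ee_rot: [[-0.968, 0.252, -0.0], [0.252, 0.968, -0.0], [0.0, -0.0, -1.0]]
contact_force: [-0.2, -0.2, 0.5]
opening: 32.2
grip_force: 0.0
```

Emit:
jog_arm([
  {"delta_pos": [0, 0, -0.08], "delta_rot": [0, 0, 0]},
  {"delta_pos": [0, 0, -0.25], "delta_rot": [0, 0, 0]},
  {"delta_pos": [0, 0, -0.45], "delta_rot": [0, 0, 0]},
  {"delta_pos": [0, 0, -0.65], "delta_rot": [0, 0, 0]},
  {"delta_pos": [0, 0, -0.85], "delta_rot": [0, 0, 0]},
  {"delta_pos": [0, 0, -0.85], "delta_rot": [0, 0, 0]},
])

```text
time_s: 22.35
ee_pos: [429.7, 268.7, 253.9]
ee_rot: [[-0.968, 0.252, 0.009], [0.252, 0.968, 0.005], [-0.008, 0.007, -1.0]]
contact_force: [0.2, 0.3, -0.5]
opening: 32.5
grip_force: 0.0
```

Run:
```python
from slide import *
snap("w12");snap("s12","scene");snap("t12","top")
w,m=load("w12"); g=w.min(2).astype(int)
print("pred handle",proj("wrist",W(ST,[[x,-55,83] for x in(-72,-45,-10,0,15,50)]),m).round(1).tolist())
a,b=proj("wrist",W(ST,[[-45,-55,83],[50,-55,83]]),m)
for r in range(int(a[1]),int(b[1]),8):
    row=g[r,230:420]; t=np.where(row>150)[0]+230
    runs=np.split(t,np.where(np.diff(t)>1)[0]+1) if len(t) else []
    print(r,[(int(q[0]),int(q[-1])) for q in runs if len(q)>2])
plan([420,110,250],down(1.5))
```

```text
pred handle [[313.2, 158.0], [313.2, 184.1], [313.2, 217.2], [313.2, 226.5], [313.3, 240.2], [313.3, 271.1]]
184 [(307, 320), (398, 419)]
192 [(298, 324), (398, 419)]
200 [(289, 337), (398, 419)]
208 [(308, 318), (398, 419)]
216 [(308, 318), (398, 419)]
224 [(308, 318), (398, 419)]
232 [(308, 318), (398, 419)]
240 [(308, 317), (398, 419)]
248 [(308, 317), (398, 419)]
256 [(289, 335), (399, 419)]
264 [(308, 317), (399, 419)]
t 22.5 at [427.7, 267.6, 246.5] dpos [-0.1289, -0.6177, -0.0139] drot [-0.0006, -0.0001, 0.8828] q [0.49, 0.15, 1.54, 0.0, 1.46, -0.83]
```

The ladle lies in both forks: the handle is within about 1 px of the line across. Now the caddy.

Emit:
jog_arm([
  {"delta_pos": [-0.129, -0.618, 0], "delta_rot": [0, 0, 0.883]},
  {"delta_pos": [-0.129, -0.618, 0], "delta_rot": [0, 0, 0.883]},
  {"delta_pos": [-0.129, -0.618, 0], "delta_rot": [0, 0, 0.883]},
  {"delta_pos": [-0.129, -0.618, 0], "delta_rot": [0, 0, 0.883]},
  {"delta_pos": [-0.129, -0.618, 0], "delta_rot": [0, 0, 0.883]},
  {"delta_pos": [-0.129, -0.618, 0], "delta_rot": [0, 0, 0.883]},
  {"delta_pos": [-0.129, -0.618, 0], "delta_rot": [0, 0, 0.883]},
  {"delta_pos": [-0.129, -0.618, 0], "delta_rot": [0, 0, 0.883]},
  {"delta_pos": [-0.129, -0.618, 0], "delta_rot": [0, 0, 0.883]},
], gripper=0.85)

```text
time_s: 23.4
ee_pos: [419.7, 109.9, 245.6]
ee_rot: [[0.04, 0.999, -0.003], [0.999, -0.04, -0.001], [-0.001, -0.003, -1.0]]
contact_force: [-0.1, 0.4, -0.2]
opening: 79.8
grip_force: 0.0
```

```bash
python3 -c "
from slide import *
plan([500,30,220],down(.3))"
```

```text
t 23.4 at [419.7, 109.9, 245.6] dpos [-0.3063, 0.3342, 0.1016] drot [-0.0014, 0.0015, 0.7834] q [0.17, -0.01, 1.71, -0.0, 1.45, 0.21]
```

Emit:
jog_arm([
  {"delta_pos": [-0.306, 0.334, 0.1], "delta_rot": [0, 0, 0.783]},
  {"delta_pos": [-0.306, 0.334, 0.1], "delta_rot": [0, 0, 0.783]},
  {"delta_pos": [-0.306, 0.334, 0.1], "delta_rot": [0, 0, 0.783]},
  {"delta_pos": [-0.306, 0.334, 0.1], "delta_rot": [0, 0, 0.783]},
  {"delta_pos": [-0.306, 0.334, 0.1], "delta_rot": [0, 0, 0.783]},
  {"delta_pos": [-0.306, 0.334, 0.1], "delta_rot": [0, 0, 0.783]},
  {"delta_pos": [-0.306, 0.334, 0.1], "delta_rot": [0, 0, 0.783]},
  {"delta_pos": [-0.306, 0.334, 0.1], "delta_rot": [0, 0, 0.783]},
  {"delta_pos": [-0.306, 0.334, 0.1], "delta_rot": [0, 0, 0.783]},
])

```text
time_s: 24.3
ee_pos: [500.5, 30.7, 220.7]
ee_rot: [[0.954, 0.299, -0.003], [0.299, -0.954, 0.0], [-0.003, -0.001, -1.0]]
contact_force: [-0.5, 0.1, 0.1]
opening: 79.9
grip_force: 0.0
```

```bash
python3 -c "
from slide import *
C=[549.4,8.05,-.565]
plan(W(C,[[-18,0,190]])[0],down(-.565))"
```

```text
t 24.3 at [500.5, 30.7, 220.7] dpos [0.1133, 0.0902, 0.1223] drot [0.0002, 0.0018, 0.5528] q [-0.01, 0.16, 1.58, 0.0, 1.4, 1.26]
```

Emit:
jog_arm([
  {"delta_pos": [0.113, 0.09, 0.12], "delta_rot": [0, 0.002, 0.553]},
  {"delta_pos": [0.113, 0.09, 0.12], "delta_rot": [0, 0.002, 0.553]},
  {"delta_pos": [0.113, 0.09, 0.12], "delta_rot": [0, 0.002, 0.553]},
  {"delta_pos": [0.113, 0.09, 0.12], "delta_rot": [0, 0.002, 0.553]},
  {"delta_pos": [0.113, 0.09, 0.12], "delta_rot": [0, 0.002, 0.553]},
  {"delta_pos": [0.113, 0.09, 0.12], "delta_rot": [0, 0.002, 0.553]},
  {"delta_pos": [0.113, 0.09, 0.12], "delta_rot": [0, 0.002, 0.553]},
])

```text
time_s: 25.0
ee_pos: [534.4, 17.8, 191.3]
ee_rot: [[0.847, -0.532, 0.001], [-0.532, -0.847, -0.0], [0.001, -0.0, -1.0]]
contact_force: [-0.3, -0.1, 0.4]
opening: 80.1
grip_force: 0.0
```

Run:
```python
from slide import *
snap("w13");w,m=load("w13")
C=[549.4,8.05,-.565]
g=w.astype(int); red=(g[...,2]>110)&(g[...,1]<60)&(g[...,0]<60); 
k,l,st,c=cv2.connectedComponentsWithStats(red.astype(np.uint8)); i=1+np.argmax(st[1:,4]); print(st[i],c[i])
X=[[35,30,60],[35,-30,60],[-75,-30,60],[-75,30,60]]
print(proj("wrist",W(C,X),m).round(0).tolist())
for r in range(100,270,15):
    t=np.where(l[r]==i)[0]; 
    if len(t): print(r,t[0],t[-1],(t[0]+t[-1])/2)
print("cap pred",proj("wrist",W(C,[[75,0,30],[59,0,57]]),m).round(0).tolist())
wh=(w.min(2)>190); 
for r in range(40,150,15):
    t=np.where(wh[r,260:380])[0]+260
    if len(t): print("w",r,t[0],t[-1])
plan(W(C,[[-18,0,-19]])[0],down(-.565))
```

```text
[606   0  34   8 175] [622.87428571   2.54857143]
[[285.0, 168.0], [350.0, 168.0], [347.0, 281.0], [286.0, 280.0]]
cap pred [[317.0, 126.0], [317.0, 142.0]]
w 130 289 340
w 145 289 339
t 25.1 at [534.5, 17.8, 191.5] dpos [-0.002, 0.0015, 0.8419] drot [-0.0004, -0.001, 0.0052] q [-0.04, 0.25, 1.54, -0.0, 1.35, 2.09]
```

Run:
```python
from slide import *
w,m=load("w13"); print(w[220,317],w[170,317],w[240,300])
g=w.astype(int); red=(g[...,2]>g[...,1]*1.8)&(g[...,2]>g[...,0]*1.8)&(g[...,2]>90)
for r in range(150,300,12):
    t=np.where(red[r,240:400])[0]+240
    if len(t): print(r,t[0],t[-1],(t[0]+t[-1])/2)
for cc in (300,315,330):
    t=np.where(red[100:330,cc])[0]+100; print("col",cc,t[0],t[-1])
wh=(w.min(2)>170)
t=np.where(wh[60:200,315])[0]+60; print(t[0],t[-1])
```

```text
[ 79  86 253] [ 84  91 252] [ 78  86 253]
162 293 338 315.5
174 283 348 315.5
186 283 347 315.0
198 283 347 315.0
210 283 347 315.0
222 284 347 315.5
234 284 347 315.5
246 284 347 315.5
258 285 346 315.5
270 285 346 315.5
col 300 158 277
col 315 158 277
col 330 158 277
123 156
```

The caddy body is centred at column 315 (predicted 317) and its yaw matches. I'll descend and grip.

Emit:
jog_arm([
  {"delta_pos": [0, 0, 0.2], "delta_rot": [0, 0, 0.005]},
  {"delta_pos": [0, -0.003, 0.4], "delta_rot": [0, 0, 0.005]},
  {"delta_pos": [0, -0.004, 0.58], "delta_rot": [0, 0, 0.005]},
  {"delta_pos": [0, -0.004, 0.72], "delta_rot": [0, 0, 0.005]},
  {"delta_pos": [0, -0.004, 0.82], "delta_rot": [0, 0, 0.005]},
  {"delta_pos": [0, -0.004, 0.842], "delta_rot": [0, 0, 0.005]},
  {"delta_pos": [0, -0.004, 0.842], "delta_rot": [0, 0, 0.005]},
])

```text
time_s: 25.75
ee_pos: [535.7, 18.6, -18.5]
ee_rot: [[0.844, -0.537, 0.002], [-0.537, -0.844, -0.0], [0.002, -0.001, -1.0]]
contact_force: [0.1, -0.0, 0.7]
opening: 80.1
grip_force: 0.0
```

Emit:
jog_arm([
  {"delta_pos": [0, 0, 0], "delta_rot": [0, 0, 0]},
  {"delta_pos": [0, 0, 0], "delta_rot": [0, 0, 0]},
  {"delta_pos": [0, 0, 0], "delta_rot": [0, 0, 0]},
  {"delta_pos": [0, 0, 0], "delta_rot": [0, 0, 0]},
  {"delta_pos": [0, 0, 0], "delta_rot": [0, 0, 0]},
  {"delta_pos": [0, 0, 0], "delta_rot": [0, 0, 0]},
], gripper=0.4, force=35)

```text
time_s: 26.35
ee_pos: [536.6, 18.5, -17.1]
ee_rot: [[0.842, -0.539, 0.005], [-0.539, -0.842, -0.001], [0.004, -0.002, -1.0]]
contact_force: [-1.7, -0.5, 7.1]
opening: 59.9
grip_force: 35.0
```

```bash
python3 -c "
from slide import *
plan([490,60,180],down(.6))"
```

```text
t 26.4 at [536.6, 18.5, -17.1] dpos [-0.2431, -0.041, -0.7892] drot [0.0005, -0.0031, -0.7443] q [-0.03, 0.51, 1.72, -0.0, 0.91, 2.11]
```

Emit:
jog_arm([
  {"delta_pos": [0, 0, -0.05], "delta_rot": [0, 0, 0]},
  {"delta_pos": [0, 0, -0.2], "delta_rot": [0, 0, 0]},
  {"delta_pos": [0, 0, -0.4], "delta_rot": [0, 0, 0]},
  {"delta_pos": [0, 0, -0.6], "delta_rot": [0, 0, 0]},
  {"delta_pos": [-0.243, -0.041, -0.79], "delta_rot": [0, -0.003, -0.744]},
  {"delta_pos": [-0.243, -0.041, -0.79], "delta_rot": [0, -0.003, -0.744]},
  {"delta_pos": [-0.243, -0.041, -0.79], "delta_rot": [0, -0.003, -0.744]},
  {"delta_pos": [-0.243, -0.041, -0.79], "delta_rot": [0, -0.003, -0.744]},
  {"delta_pos": [-0.243, -0.041, -0.79], "delta_rot": [0, -0.003, -0.744]},
  {"delta_pos": [-0.243, -0.041, -0.79], "delta_rot": [0, -0.003, -0.744]},
  {"delta_pos": [-0.243, -0.041, -0.79], "delta_rot": [0, -0.003, -0.744]},
  {"delta_pos": [-0.243, -0.041, -0.79], "delta_rot": [0, -0.003, -0.744]},
  {"delta_pos": [-0.243, -0.041, -0.79], "delta_rot": [0, -0.003, -0.744]},
])

```text
time_s: 27.65
ee_pos: [489.5, 60.1, 179.8]
ee_rot: [[0.825, 0.565, -0.001], [0.565, -0.825, -0.0], [-0.001, -0.0, -1.0]]
contact_force: [0.2, -0.1, -3.5]
opening: 59.5
grip_force: 35.0
```

```bash
python3 -c "
from slide import *
plan([420,170,230],down(1.75))"
```

```text
t 27.6 at [489.5, 60.1, 179.8] dpos [0.0192, -0.5199, -0.2008] drot [-0.0007, 0.0006, -0.7315] q [0.05, 0.17, 1.67, -0.0, 1.3, 1.02]
```

Emit:
jog_arm([
  {"delta_pos": [0.019, -0.52, -0.2], "delta_rot": [0, 0, -0.73]},
  {"delta_pos": [0.019, -0.52, -0.2], "delta_rot": [0, 0, -0.73]},
  {"delta_pos": [0.019, -0.52, -0.2], "delta_rot": [0, 0, -0.73]},
  {"delta_pos": [0.019, -0.52, -0.2], "delta_rot": [0, 0, -0.73]},
  {"delta_pos": [0.019, -0.52, -0.2], "delta_rot": [0, 0, -0.73]},
  {"delta_pos": [0.019, -0.52, -0.2], "delta_rot": [0, 0, -0.73]},
  {"delta_pos": [0.019, -0.52, -0.2], "delta_rot": [0, 0, -0.73]},
  {"delta_pos": [0.019, -0.52, -0.2], "delta_rot": [0, 0, -0.73]},
  {"delta_pos": [0.019, -0.52, -0.2], "delta_rot": [0, 0, -0.73]},
])

```text
time_s: 28.55
ee_pos: [420.2, 170.1, 229.6]
ee_rot: [[-0.172, 0.985, -0.001], [0.985, 0.172, -0.0], [-0.0, -0.001, -1.0]]
contact_force: [-0.1, 0.0, -4.6]
opening: 59.8
grip_force: 35.0
```

```bash
cat >> fit1.py <<'E'
_lx=R(ST[2])@[np.cos(a),0,np.sin(a)]; _lz=R(ST[2])@[-np.sin(a),0,np.cos(a)]
RT=np.column_stack([-_lx,np.cross(_lz,_lx),-_lz])
def cad(m,h,y=0): return ledge(75+m+18.9,y,h-17.1)
E
python3 -c "
from fit1 import *
print(cad(8,60),cad(8,1))
plan(cad(8,90),RT)"
```

```text
[438.53796598 373.50727795 142.28915628] [456.17579801 368.89069885  86.17682181]
t 28.6 at [420.2, 170.1, 229.6] dpos [0.8045, 0.1788, 0.2348] drot [-0.1149, -0.1781, -0.7205] q [0.3, 0.04, 1.69, 0.0, 1.41, 0.13]
```

Emit:
jog_arm([
  {"delta_pos": [0.8, 0.179, 0], "delta_rot": [-0.115, -0.178, -0.72]},
  {"delta_pos": [0.8, 0.179, 0], "delta_rot": [-0.115, -0.178, -0.72]},
  {"delta_pos": [0.8, 0.179, 0], "delta_rot": [-0.115, -0.178, -0.72]},
  {"delta_pos": [0.8, 0.179, 0], "delta_rot": [-0.115, -0.178, -0.72]},
  {"delta_pos": [0.8, 0.179, 0], "delta_rot": [-0.115, -0.178, -0.72]},
  {"delta_pos": [0.8, 0.179, 0], "delta_rot": [-0.115, -0.178, -0.72]},
  {"delta_pos": [0.8, 0.179, 0], "delta_rot": [-0.115, -0.178, -0.72]},
  {"delta_pos": [0.8, 0.179, 0], "delta_rot": [-0.115, -0.178, -0.72]},
  {"delta_pos": [0.8, 0.179, 0.08], "delta_rot": [-0.115, -0.178, -0.72]},
  {"delta_pos": [0.804, 0.179, 0.235], "delta_rot": [-0.115, -0.178, -0.72]},
  {"delta_pos": [0.804, 0.179, 0.235], "delta_rot": [-0.115, -0.178, -0.72]},
  {"delta_pos": [0.804, 0.179, 0.235], "delta_rot": [-0.115, -0.178, -0.72]},
])

```text
time_s: 29.75
ee_pos: [429.5, 375.8, 171.2]
ee_rot: [[-0.92, 0.255, 0.299], [0.243, 0.967, -0.078], [-0.309, 0.001, -0.951]]
contact_force: [-0.1, 0.0, -2.1]
opening: 59.6
grip_force: 35.0
```

Run:
```python
from fit1 import *
snap("w14");w,m=load("w14")
s=robot.sense();Rm=np.array(s["ee_rot"]);e=np.array(s["ee_pos"])
C=lambda x,y,z: e+Rm@np.array([x+18.9,y,-(z+17.1)])   # caddy frame (tool y ~ -? symmetric)
print("cap end pred",proj("wrist",[C(75,0,57),C(75,0,30),C(35,30,60),C(35,-30,60)],m).round(0).tolist())
g=w.astype(int);wh=(w.min(2)>170)
for r in(110,120,125,130,140,150):
    t=np.where(wh[r,240:400])[0]+240
    if len(t):print(r,t[0],t[-1])
red=(g[...,2]>g[...,1]*1.8)&(g[...,2]>g[...,0]*2)&(g[...,2]>90)&(g[...,1]<110)
for r in(150,160,170,190,210,230):
    t=np.where(red[r,240:400])[0]+240
    if len(t):print("r",r,t[0],t[-1])
print("lip pred",proj("wrist",[ledge(0,-25,32),ledge(0,25,32),ledge(0,-18,0),ledge(0,18,0)],m).round(0).tolist())
plan(cad(8,90),RT);plan(cad(8,5),RT)
```

```text
cap end pred [[316.0, 94.0], [316.0, 102.0], [397.0, 204.0], [235.0, 204.0]]
110 256 378
120 256 377
125 256 378
130 240 378
140 240 377
150 240 377
r 190 264 366
r 210 241 389
r 230 240 391
lip pred [[278.0, 104.0], [353.0, 104.0], [291.0, 108.0], [339.0, 108.0]]
t 29.8 at [430.0, 376.2, 172.2] dpos [0.0028, -0.0017, 0.0048] drot [0.0011, 0.0004, -0.0012] q [0.8, 0.26, 1.62, -0.3, 1.13, -0.41]
t 29.8 at [430.0, 376.2, 172.2] dpos [0.003, -0.0023, 0.3448] drot [0.0011, 0.0004, -0.0012] q [0.8, 0.26, 1.62, -0.3, 1.13, -0.41]
```

Emit:
jog_arm([
  {"delta_pos": [0.003, -0.002, 0.1], "delta_rot": [0.001, 0, -0.001]},
  {"delta_pos": [0.003, -0.002, 0.2], "delta_rot": [0.001, 0, -0.001]},
  {"delta_pos": [0.003, -0.002, 0.28], "delta_rot": [0.001, 0, -0.001]},
  {"delta_pos": [0.003, -0.002, 0.32], "delta_rot": [0.001, 0, -0.001]},
  {"delta_pos": [0.003, -0.002, 0.338], "delta_rot": [0.001, 0, -0.001]},
  {"delta_pos": [0.003, -0.002, 0.345], "delta_rot": [0.001, 0, -0.001]},
])

```text
time_s: 30.4
ee_pos: [454.9, 369.2, 89.1]
ee_rot: [[-0.92, 0.252, 0.3], [0.239, 0.968, -0.078], [-0.31, -0.001, -0.951]]
contact_force: [-0.6, -0.1, -2.5]
opening: 59.8
grip_force: 35.0
```

Emit:
jog_arm([
  {"delta_pos": [0, 0, 0.004], "delta_rot": [0, 0, 0]},
  {"delta_pos": [0, 0, 0.008], "delta_rot": [0, 0, 0]},
  {"delta_pos": [0, 0, 0.012], "delta_rot": [0, 0, 0]},
])

```text
time_s: 30.7
ee_pos: [455.4, 368.8, 85.8]
ee_rot: [[-0.921, 0.251, 0.299], [0.238, 0.968, -0.079], [-0.309, -0.001, -0.951]]
contact_force: [0.1, 1.0, -2.3]
opening: 59.9
grip_force: 35.0
```

Emit:
jog_arm([
  {"delta_pos": [0, 0, 0.004], "delta_rot": [0, 0, 0]},
  {"delta_pos": [0, 0, 0.006], "delta_rot": [0, 0, 0]},
])

```text
time_s: 30.9
ee_pos: [455.9, 368.7, 85.1]
ee_rot: [[-0.92, 0.251, 0.299], [0.239, 0.968, -0.079], [-0.309, -0.001, -0.951]]
contact_force: [-10.4, -3.3, 13.8]
opening: 59.7
grip_force: 35.0
```

```bash
python3 -c "
from fit1 import *
plan(cad(8,0),RT); print(robot.sense()['contact_force'])"
```

```text
t 30.9 at [455.9, 368.7, 85.1] dpos [-0.0024, 0.001, 0.0002] drot [-0.0003, 0.0003, 0.0014] q [0.75, 0.38, 1.67, -0.33, 0.95, -0.39]
[-10.36866537  -3.27992229  13.8334113 ]
```

It touched the ledge exactly as predicted. Next I slide it downhill to the lip.

Emit:
jog_arm([
  {"delta_pos": [0.008, 0, -0.003], "delta_rot": [0, 0, 0]},
  {"delta_pos": [0.014, 0, -0.003], "delta_rot": [0, 0, 0]},
  {"delta_pos": [0.02, 0, -0.003], "delta_rot": [0, 0, 0]},
])

```text
time_s: 31.2
ee_pos: [451.4, 370.1, 83.7]
ee_rot: [[-0.92, 0.251, 0.3], [0.238, 0.968, -0.078], [-0.31, -0.0, -0.951]]
contact_force: [2.4, -0.0, 4.5]
opening: 59.8
grip_force: 35.0
```

Emit:
jog_arm([
  {"delta_pos": [0.006, 0, 0], "delta_rot": [0, 0, 0]},
  {"delta_pos": [0.01, 0, 0], "delta_rot": [0, 0, 0]},
])

```text
time_s: 31.4
ee_pos: [449.1, 370.7, 82.9]
ee_rot: [[-0.92, 0.251, 0.3], [0.238, 0.968, -0.078], [-0.31, -0.001, -0.951]]
contact_force: [1.6, -0.4, 6.8]
opening: 59.6
grip_force: 35.0
```

Emit:
jog_arm([
  {"delta_pos": [0.004, 0, 0], "delta_rot": [0, 0, 0]},
  {"delta_pos": [0.008, 0, 0], "delta_rot": [0, 0, 0]},
])

```text
time_s: 31.6
ee_pos: [448.9, 370.7, 83.2]
ee_rot: [[-0.919, 0.251, 0.303], [0.239, 0.968, -0.078], [-0.313, 0.0, -0.95]]
contact_force: [15.9, -7.9, 8.3]
opening: 59.7
grip_force: 35.0
```

```bash
python3 -c "
from fit1 import *
plan(cad(0,0),RT); print(robot.sense()['contact_force'])"
```

```text
t 31.6 at [448.9, 370.7, 83.2] dpos [-0.0003, 0.0003, 0.0019] drot [0.0005, 0.0025, 0.0012] q [0.77, 0.37, 1.69, -0.34, 0.94, -0.37]
[15.91437408 -7.87126942  8.34880024]
```

The cap is against the lip (16 N), exactly at the model's seat. I'll relax the push, release and back out along the ledge normal.

Emit:
jog_arm([
  {"delta_pos": [-0.004, 0, -0.001], "delta_rot": [0, 0, 0]},
  {"delta_pos": [-0.004, 0, -0.001], "delta_rot": [0, 0, 0]},
])

```text
time_s: 31.8
ee_pos: [448.9, 370.6, 83.0]
ee_rot: [[-0.92, 0.252, 0.301], [0.239, 0.968, -0.078], [-0.311, -0.0, -0.95]]
contact_force: [8.6, -1.5, 3.9]
opening: 59.8
grip_force: 35.0
```

Emit:
jog_arm([
  {"delta_pos": [0, 0, 0], "delta_rot": [0, 0, 0]},
  {"delta_pos": [0, 0, 0], "delta_rot": [0, 0, 0]},
  {"delta_pos": [0, 0, 0], "delta_rot": [0, 0, 0]},
  {"delta_pos": [0, 0, 0], "delta_rot": [0, 0, 0]},
], gripper=0.85)

```text
time_s: 32.2
ee_pos: [447.5, 370.6, 82.0]
ee_rot: [[-0.921, 0.251, 0.298], [0.238, 0.968, -0.079], [-0.309, -0.002, -0.951]]
contact_force: [0.2, 0.2, 0.9]
opening: 80.1
grip_force: 0.0
```

Emit:
jog_arm([
  {"delta_pos": [0, 0, -0.06], "delta_rot": [0, 0, 0]},
  {"delta_pos": [0, 0, -0.2], "delta_rot": [0, 0, 0]},
  {"delta_pos": [0, 0, -0.4], "delta_rot": [0, 0, 0]},
  {"delta_pos": [0, 0, -0.6], "delta_rot": [0, 0, 0]},
  {"delta_pos": [0, 0, -0.6], "delta_rot": [0, 0, 0]},
])

```text
time_s: 32.7
ee_pos: [402.8, 384.7, 232.8]
ee_rot: [[-0.919, 0.25, 0.306], [0.239, 0.968, -0.071], [-0.313, 0.008, -0.95]]
contact_force: [-0.5, 0.8, -0.1]
opening: 79.6
grip_force: 0.0
```

Run:
```python
from fit1 import *
snap("w15");snap("t15","top");w,m=load("w15")
K=lambda x,y,z: ledge(75-x,y,z)
print("body pred",proj("wrist",[K(35,30,60),K(35,-30,60),K(-75,-30,60),K(-75,30,60)],m).round(0).tolist(),"cap",proj("wrist",[K(75,0,57),K(43,0,57)],m).round(0).tolist())
g=w.astype(int);red=(g[...,2]>g[...,1]*2.2)&(g[...,2]>g[...,0]*2)&(g[...,2]>90)
l=cv2.connectedComponentsWithStats(red.astype(np.uint8)); i=1+np.argmax(l[2][1:,4]); print(l[2][i])
for r in range(150,310,15):
    t=np.where(l[1][r]==i)[0]
    if len(t):print(r,t[0],t[-1])
# ladle
print("handle pred",proj("wrist",W(ST,[[x,-55,83] for x in(-45,0,20,50)]),m).round(1).tolist())
y=g.min(2)
for r in (200,215,230,245):
    t=np.where(y[r,120:280]>150)[0]+120; print(r,[(int(q[0]),int(q[-1])) for q in np.split(t,np.where(np.diff(t)>1)[0]+1) if len(q)>2])
yl=(abs(cv2.cvtColor(w,cv2.COLOR_BGR2HSV)[...,0].astype(int)-27)<6)&(cv2.cvtColor(w,cv2.COLOR_BGR2HSV)[...,1]>90)
yl[:,:270]=0;yl[:,365:]=0;print("yellow",np.argwhere(yl).mean(0) if yl.any() else None,proj("wrist",[ledge(185,0,76)],m))
print({k:np.round(robot.sense()[k],1) for k in("contact_force","opening","time_s")})
# motion of the other things in the top view
d=cv2.absdiff(cv2.imread("pics/top0.png"),cv2.imread("pics/t15.png")).max(2)
for nm,(u,v,r) in dict(g1=(256,221,16),g2=(326,252,16),g3=(384,293,14),g4=(443,256,16),tray=(390,180,48),sugar=(292,153,22),pot=(180,175,30)).items(): print(nm,(d[v-r:v+r,u-r:u+r]>60).mean().round(3))
```

```text
body pred [[351.0, 169.0], [274.0, 169.0], [278.0, 299.0], [348.0, 299.0]] cap [[312.0, 118.0], [312.0, 159.0]]
[ 276  161   74  137 9493]
165 288 337
180 276 349
195 276 349
210 276 349
225 277 349
240 277 349
255 278 348
270 278 348
285 279 347
handle pred [[208.0, 196.3], [214.0, 234.1], [216.6, 249.6], [220.5, 271.3]]
200 [(203, 214)]
215 [(185, 194), (205, 216), (222, 230)]
230 [(208, 218)]
245 [(210, 220)]
yellow [342.42619926 311.98339483] [[312.83736513 343.7495041 ]]
{'contact_force': array([0.4, 0.1, 0.1]), 'opening': np.float64(79.5), 'time_s': np.float64(32.8)}
g1 0.0
g2 0.0
g3 0.0
g4 0.0
tray 0.0
sugar 0.0
pot 0.0
```

The caddy, ladle and slide all match their target poses, and the top view shows the bystanders unmoved. I'm handing in.

```bash
python3 -c "
from bench import finish_job
print(finish_job())"
```

```text
the job is handed in; nothing more can be done
None
```

I handed the job in at about 33 s; the hand-in returned no verdict. On my last camera checks the slide was at its end stop, the caddy flat and centred with its cap against the lip, the ladle in both forks with its bowl over the dish, and the glasses, teapot, sugar bowl and tray unmoved.

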